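# Hold a moulded cell in the light of the clarity checker

## Robot

A 6-joint arm with a two-finger parallel gripper is mounted at the origin on the work surface. World frame = base frame: x ahead of the robot, y to its left, z up, the work surface at z = 0. Lengths are in m, angles in rad, forces in N, time in s.
With the tool pointing down it reaches from about 0.35 to 0.875 m from the base axis. Payload 4.2 kg.
Tool frame: the origin (TCP) lies midway between the tips of the shut fingers; the grasp point (between the pads) lies 19 mm behind it; x points along the fingers, y is the direction in which the jaws open and shut, and the axes are right-handed (so a half turn about x gives the same grasp; the last joint's range is limited). The gripper opens to 87 mm and grips with 3 to 60 N. Pads are 19 mm wide; open, the fingers measure 117 mm over their backs; the gripper's body (75 mm by 190 mm) begins 51 mm behind the grasp point.
Start: joints at [1.462, 0.385, 0.008, 0, -1.194, -0.259], TCP at [0.225, 0.583, 0.223] pointing down, gripper open.
Joint ranges: [-3.14, 3.14], [-1.21, 2.06], [-1.07, 1.41], [-3.16, 2.05], [-2.99, -0.16], [-3.1, 3.1]. Speed limits (rad/s): [2.79, 2.79, 3.14, 3.14, 3.14, 3.14].

## Interface

Orientations are given as a unit quaternion [x, y, z, w].
In Python, from workcell import robot gives the robot as it stands.
- The arm moves only by the tool carry_out, never from a script. Its argument "steps" is a list that holds one entry, the list of rows, each a list of 6 numbers: the shift along the world's x, y, z in m, then the turn, a rotation vector about the world's x, y, z in rad. A call has 1 to 5 rows; each row is the pose to reach, as a shift and turn from the pose measured when the call began; what a row does not reach only later rows make up. A row lasts 1/10 s, in which the tool goes at most 50 mm and 8.59 degrees, less where a joint would pass 70% of its speed; a pose out of reach is approached as far as the arm can. A call with a gripper value outside its range is refused whole. "hand" is the opening, from -1 (shut) to 1 (fully open), set as the call begins (left out, the last holds). The fingers move at their own pace and stop on an object; "grip_force" is the grip in N (left out, the last holds). Time passes only in rows, so rows that repeat a pose let the fingers close. It gives the time, the measured TCP pose, the force and the opening at its end, in the units of the state.
- robot.read_state(): the state, without advancing time (a new reading comes with each control period).
- robot.get_image(name): name is "side" or "top" or "wrist"; returns the picture (480x640x3 uint8, red, green, blue); there is no depth.
- robot.get_calibration(name): a dict with "camera_matrix" (3x3 intrinsics, pixels), "pose" (4x4, takes a point from camera to world coordinates). Camera axes: x right, y down, z forward; pixel columns grow to the right and rows downward; lengths in m; the calibration is good to about 2 mm. A picture is of the moment at which its call begins: read the wrist's pose just before it. get_calibration takes no time and is no camera call; for the wrist camera it gives the pose at the moment of the call.
- robot.finish_job(): hands the job in, once; it reports no verdict.
The state is a dict: "t": time; "q": joint angles; "qvel": joint speeds; "tau": joint torques, N m; "position": TCP position; "tcp_rot": TCP orientation; "contact_force": force on the tool from outside, world axes, zero at the start; "torque": the same for the moment, N m; "opening": finger opening in m.
Only numpy, scipy, OpenCV 4.12 (cv2) and the standard library are available. Lean on these libraries where they do the work, as an engineer would, in place of code of your own. Each camera call takes 0.05 s, during which the arm holds its last target.

## Task

Set up the clarity check beside the moulding press: lay the upright lamp on its side in the two saddles of the grey bench, lens towards the blue light meter, and let go of it. Then pick up the clear moulded cell by its two white frosted faces only, never touching its clear windows, and hold it upright in the air, centred in the lamp's light path above the white cross mark, clear windows square to the light; finish while still holding it there. Do not let the lamp fall or tip either part over, and leave the tub, steel mould insert and screwdriver where they are.

Things in the scene. Friction and masses are not known exactly. Their poses are not given: they have to be found in the camera images.
- bench: Fixed bench, grey plate 100 (x) x 320 (y) x 12 mm, origin under its centre. Light runs along +y at x = 0. At y = -130 and -40 two aluminium 90 degree V saddles, 12 mm thick, 62 mm wide, tops 57 mm above the table, free space for fingers between. At y = 125 to 149 a blue light meter 60 mm wide, 88 mm high, yellow inlet. Yellow line on plate: light path; white cross line at y = 50: place for the cell.
- cradle (a point): Where the middle of the lamp's axis belongs when it lies in both saddles: bench x = 0, y = -85 mm, 57 mm above the table. Axes as the bench's.
- station (a point): Where the middle of the cell belongs: on the light path above the white cross line, bench x = 0, y = +50 mm, 57 mm above the table (45 mm above the plate). Axes as the bench's.
- lamp: Loose black lamp tube with aluminium rings, 36 mm in diameter, 120 mm long, about 160 g, at first standing upright on the table. Origin at the centre of its foot; +z runs along the tube from foot to lens.
- lamp_mid (a point): Middle of the lamp tube, on its axis, 60 mm from the foot.
- lens (a point): Centre of the lamp's pale yellow lens at the +z end, 120 mm from the foot.
- block: Fixed black rubber block, 90 x 90 x 20 mm high, on which the cell stands at first. Origin at the centre of its underside.
- cell: Loose clear moulded cell, 30 mm (x, over the frosted faces) x 20 mm (y, over the windows) x 50 mm high (z), 40 g, upright on the block. White frosted faces, 16 mm wide, 50 mm high, look along +x and -x; clear blue-tinted windows along +y and -y. Origin at the centre of its underside. Either way round (half a turn about z) serves.
- windows: The cell's two clear windows (part of the cell, same origin and axes): 20 mm wide (x), 44 mm high, outer faces at y = +10 and -10 mm. Fingers must not touch them.
- cell_mid (a point): Middle of the cell, 25 mm above its underside.
- tub: Bystander: open white tub with a blue spatula, 80 mm wide, 75 mm high (spatula to 102 mm, sticking out to 79 mm along +x), origin at the centre of its underside.
- mould: Bystander: steel mould insert, 70 x 50 x 24 mm high, origin at the centre of its underside.
- driver: Bystander: yellow-handled screwdriver lying on the table along its x axis, origin under its middle.
Not all that is in view belongs to the job. Of the things like the lamp, leave any that is orange or purple; of the rest the smaller one is meant.

How it is judged:
By the outcome, as a careful person would: the job done as asked, in the order asked, and still so for the second after the job is handed in, while the arm keeps its last pose, push and grip.
It also fails if it takes over 58 s, if anything falls off the work surface, if the arm or the gripper's body presses on something with over 40 N, if the wrist force passes 120 N, or if a joint passes its speed limit or range.

## Working session

There is one attempt and no reset: what is moved stays moved. The work goes in short steps, Python scripts to look and compute and a tool call to move; the robot and the scene stay as the last step left them, time stands still between calls to the robot, and variables do not carry over. Pictures are saved under pics/ and viewed, and the job is handed in when it is done.

Besides the shell and the picture viewer there is one more tool, called after "Request:" as a command line: name --argument value ..., lists and objects as JSON in quotes. carry_out: Moves the arm, as the interface text tells. Its arguments: {"type":"object","properties":{"steps":{"type":"array"},"hand":{"type":"number"},"grip_force":{"type":"number"}},"required":["steps"]}

```bash
ls; mkdir -p pics; python3 - <<'E'
from workcell import robot
import cv2,numpy as np
np.set_printoptions(precision=4,suppress=True)
print(robot.read_state())
for n in("side","top","wrist"):
    c=robot.get_calibration(n);print(n,np.array(c["camera_matrix"]),np.array(c["pose"]))
    im=robot.get_image(n);cv2.imwrite(f"pics/{n}0.png",im[:,:,::-1])
E
```

```text
pics
{'t': 0.0, 'q': array([ 1.4616,  0.3856,  0.0067, -0.0005, -1.194 , -0.2586]), 'qvel': array([-0.0002,  0.0002,  0.0007, -0.0009, -0.0007,  0.0006]), 'tau': array([ -0.    , -39.0668,  18.7408,   4.2201,   0.011 ,  -0.0002]), 'position': array([0.2245, 0.5827, 0.2215]), 'tcp_rot': array([-0.6951,  0.1301,  0.6953,  0.1286]), 'contact_force': array([-0.8913, -0.5604, -0.3863]), 'torque': array([ 0.0568, -0.0093, -0.0237]), 'opening': 0.08714479066775623}
side [[560.8766   0.     318.8652]
 [  0.     560.8766 241.7561]
 [  0.       0.       1.    ]] [[ 0.887  -0.3146  0.338   0.1593]
 [-0.4617 -0.5992  0.654  -0.8008]
 [-0.0032 -0.7362 -0.6767  0.957 ]
 [ 0.      0.      0.      1.    ]]
top [[491.3225   0.     321.0115]
 [  0.     491.3225 243.0912]
 [  0.       0.       1.    ]] [[ 0.0015 -0.9984  0.0557  0.4962]
 [-0.9995  0.0002  0.0309 -0.017 ]
 [-0.0309 -0.0557 -0.998   1.1052]
 [ 0.      0.      0.      1.    ]]
wrist [[376.4862   0.     316.6899]
 [  0.     376.4862 237.0285]
 [  0.       0.       1.    ]] [[-0.3607 -0.8925 -0.2708  0.3001]
 [-0.9327  0.3454  0.1038  0.554 ]
 [ 0.0009  0.29   -0.957   0.3832]
 [ 0.      0.      0.      1.    ]]
```

View pics/side0.png

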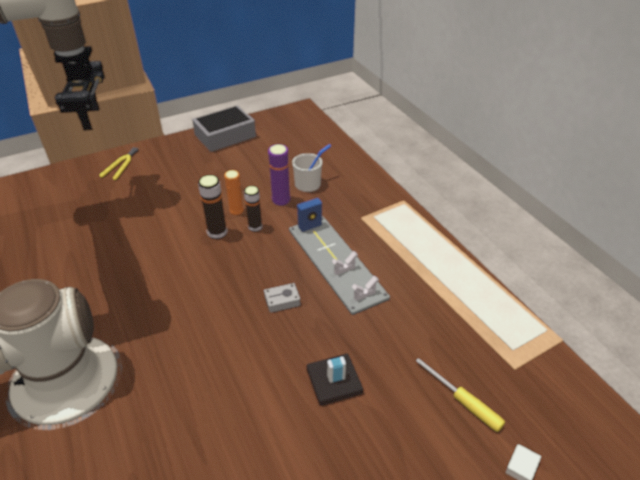

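View pics/top0.png

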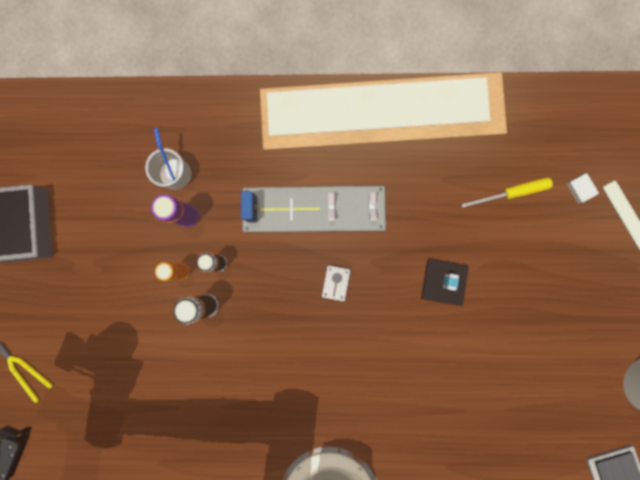

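View pics/wrist0.png

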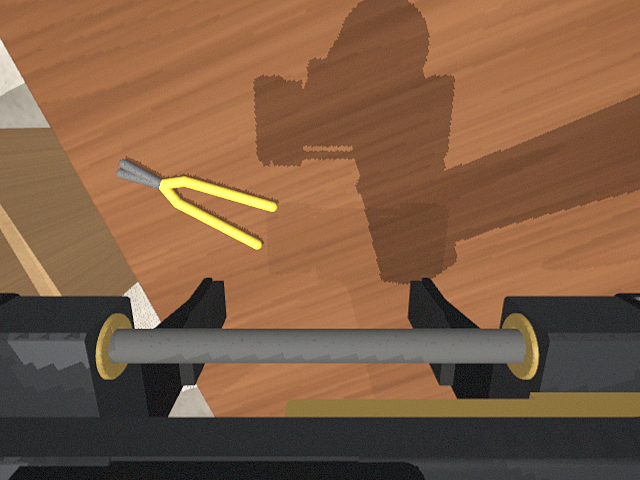

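The side view shows four tubes: large black (213,207), orange (232,192), the small black one that is meant (253,208) and purple (279,175). In the top view the small black lamp's lens is at (207,262), the bench at 243–385 × 187–231, and the cell at (452,282). Next I'll zoom in and measure.

```bash
cat > h.py <<'E'
import numpy as np,cv2
from workcell import robot
np.set_printoptions(precision=4,suppress=True)
def ray(n,u,v,c=None):
    c=c or robot.get_calibration(n);K=np.array(c["camera_matrix"]);P=np.array(c["pose"])
    d=P[:3,:3]@np.linalg.inv(K)@[u,v,1];return P[:3,3],d
def plane(n,u,v,z,c=None):
    o,d=ray(n,u,v,c);return o+d*(z-o[2])/d[2]
def proj(n,p,c=None):
    c=c or robot.get_calibration(n);K=np.array(c["camera_matrix"]);P=np.array(c["pose"])
    q=K@(P[:3,:3].T@(np.array(p)-P[:3,3]));return q[:2]/q[2]
def tri(a,b):
    (o1,d1),(o2,d2)=a,b;d1=d1/np.linalg.norm(d1);d2=d2/np.linalg.norm(d2)
    s=np.linalg.lstsq(np.c_[d1,-d2],o2-o1,rcond=None)[0]
    p,q=o1+s[0]*d1,o2+s[1]*d2;return (p+q)/2,np.linalg.norm(p-q)
def state():
    from scipy.spatial.transform import Rotation as R
    s=robot.read_state();print("t",s["t"],"p",s["position"],"q",s["q"],"F",s["contact_force"],"op",s["opening"]);print(R.from_quat(s["tcp_rot"]).as_matrix());return s
def crop(im,x0,y0,x1,y1,k,fn):
    cv2.imwrite(fn,cv2.resize(im[y0:y1,x0:x1],None,fx=k,fy=k,interpolation=cv2.INTER_CUBIC))
E
python3 - <<'E'
from h import *
t=cv2.imread("pics/top0.png");s=cv2.imread("pics/side0.png")
a=cv2.resize(t[170:330,140:400],None,fx=3,fy=3,interpolation=2);cv2.imwrite("pics/t_a.png",a)
crop(t,415,250,475,310,10,"pics/t_c.png")
crop(s,190,130,340,250,5,"pics/s_a.png")
E
```

```text
(no output)
```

View pics/t_a.png

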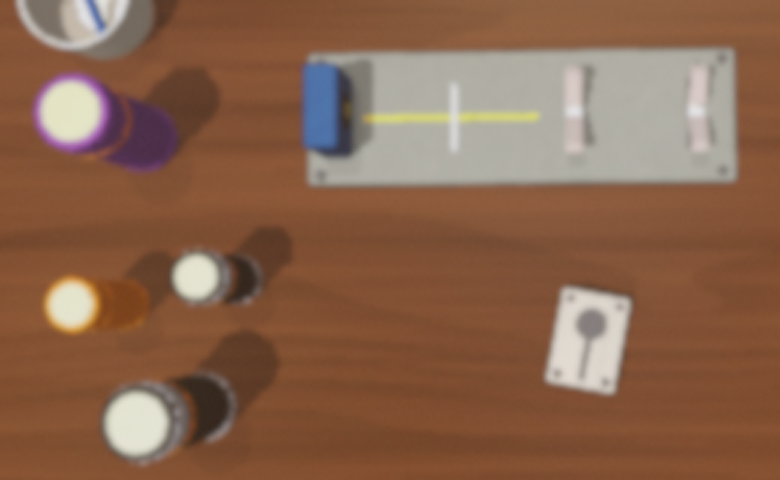

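View pics/t_c.png

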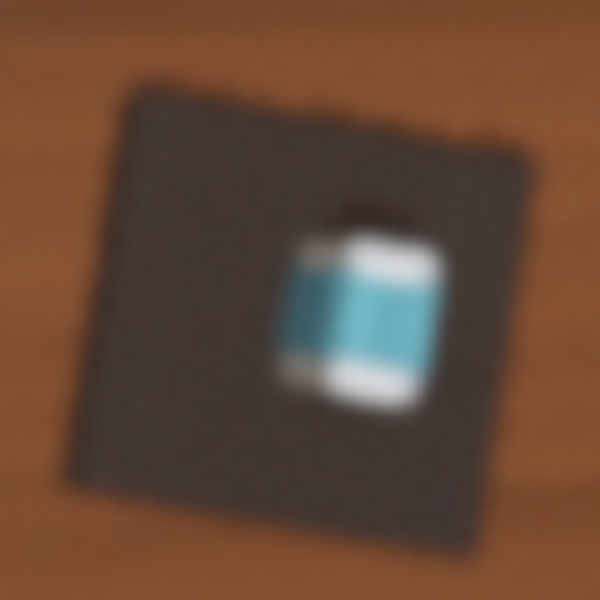

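View pics/s_a.png

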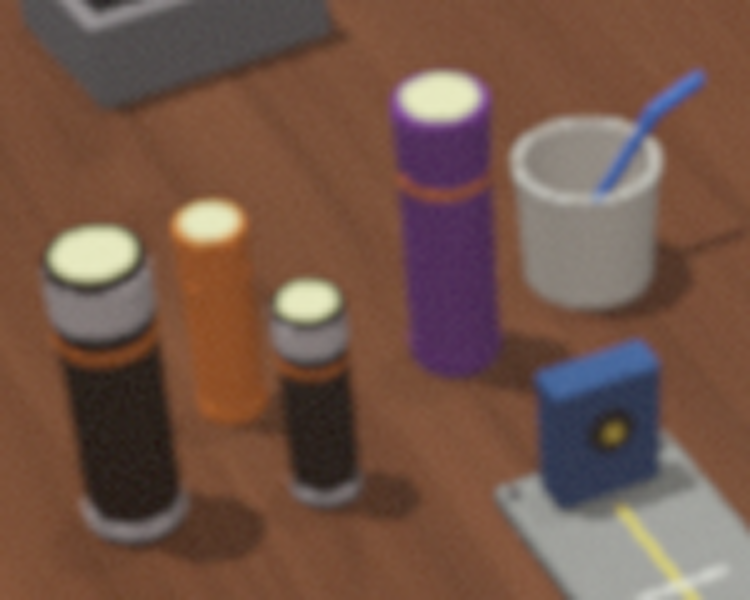

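The lamp's lens is at about (206,262) in the top view and (252,190) in the side view. The cell's frosted faces look along roughly world ±x, turned about 10°. Now the centroids and edges.

```bash
python3 - <<'E'
from h import *
t=cv2.imread("pics/top0.png");s=cv2.imread("pics/side0.png")
def cents(im,box,lo,hi,mn=15):
    x0,y0,x1,y1=box;h=cv2.cvtColor(im[y0:y1,x0:x1],cv2.COLOR_BGR2HSV)
    m=cv2.inRange(h,np.array(lo),np.array(hi));n,l,st,c=cv2.connectedComponentsWithStats(m)
    return [(c[i]+[x0,y0],st[i][2:]) for i in range(1,n) if st[i][4]>=mn],m
# lens (pale yellow)
a,_=cents(t,(195,250,225,275),(15,20,190),(45,90,255));print("lens top",a)
b,_=cents(s,(243,180,262,200),(15,20,190),(45,90,255));print("lens side",b)
for u in a:
  print(plane("top",*u[0],.12))
  for v in b: print(plane("side",*v[0],.12),tri(ray("top",*u[0]),ray("side",*v[0])))
for box,nm in (((185,255,150+0+20,0),''),): pass
for nm,b0 in (("big",(175,295,205,325)),("orange",(155,260,178,283)),("purple",(150,195,178,222))):
  a2,_=cents(t,b0,(15,15,180),(45,110,255));print(nm,[(q,plane("top",*q[0],.15)) for q in a2])
# yellow line, white cross
y,m=cents(t,(255,200,325,220),(20,80,100),(40,255,255));print("yl",y)
pts=np.argwhere(m)[:,::-1]+[255,200]
w=np.array([plane("top",*p,.012)[:2] for p in pts]);vx,vy,cx,cy=cv2.fitLine(w.astype(np.float32),cv2.DIST_HUBER,0,.01,.01).ravel();print("line dir",vx,vy,cx,cy,np.degrees(np.arctan2(-vx*np.sign(vy),abs(vy))))
# plate
h=cv2.cvtColor(t,cv2.COLOR_BGR2HSV);m=cv2.inRange(h,np.array((0,0,90)),np.array((180,45,255)));m[:180]=0;m[240:]=0;m[:,:236]=0;m[:,395:]=0
m=cv2.morphologyEx(m,cv2.MORPH_CLOSE,np.ones((15,15)))
c=max(cv2.findContours(m,0,2)[0],key=cv2.contourArea);r=cv2.minAreaRect(c);bx=cv2.boxPoints(r);print(r)
P=np.array([plane("top",*p,.012) for p in bx]);print(P,P.mean(0),[np.linalg.norm(P[i]-P[i-1]) for i in range(4)])
# white cross: bright column
m2=cv2.inRange(h,np.array((0,0,195)),np.array((180,60,255)));m2[:190]=0;m2[228:]=0;m2[:,:280]=0;m2[:,305:]=0
p=np.argwhere(m2)[:,::-1];print("cross",p.mean(0),plane("top",*p.mean(0),.012),p.min(0),p.max(0))
# saddles
m3=cv2.inRange(h,np.array((0,0,170)),np.array((180,60,255)));
for x0,x1 in((325,340),(366,381)):
  p=np.argwhere(m3[188:228,x0:x1])[:,::-1]+[x0,188];print("saddle",p.mean(0),plane("top",*p.mean(0),.05))
# block
m=cv2.inRange(h,np.array((0,0,0)),np.array((180,255,75)))[245:315,410:480]
m=cv2.morphologyEx(m,cv2.MORPH_CLOSE,np.ones((21,21)));c=max(cv2.findContours(m,0,2)[0],key=cv2.contourArea);r=cv2.minAreaRect(c);print("block",r)
P=np.array([plane("top",*(p+[410,245]),.02) for p in cv2.boxPoints(r)]);print(P,P.mean(0),[np.linalg.norm(P[i]-P[i-1]) for i in range(4)])
crop(s,300,345,370,410,8,"pics/s_c.png")
E
```

```text
lens top [(array([204.9375, 261.8889]), array([ 13,  14, 144], dtype=int32))]
lens side [(array([250.8276, 189.6897]), array([11,  7, 58], dtype=int32))]
[0.5133 0.248  0.12  ]
[0.5167 0.2532 0.12  ] (array([0.5137, 0.2461, 0.1259]), np.float64(0.001151749838033551))
big [((array([185.0898, 310.709 ]), array([ 20,  20, 323], dtype=int32)), array([0.4176, 0.2775, 0.15  ]))]
orange [((array([163.1923, 271.0934]), array([ 15,  15, 182], dtype=int32)), array([0.4946, 0.3221, 0.15  ]))]
purple [((array([163.0858, 206.5224]), array([ 19,  18, 268], dtype=int32)), array([0.622 , 0.3248, 0.15  ]))]
yl [(array([274.0833, 208.8667]), array([28,  3, 60], dtype=int32)), (array([306. , 208.5]), array([25,  2, 50], dtype=int32))]
line dir 0.0017994195 0.9999984 0.63387984 0.09330658 -0.10309919
((313.0578308105469, 208.6454315185547), (44.23316192626953, 142.33934020996094), 89.35625457763672)
[[ 0.6833  0.1961  0.012 ]
 [ 0.6857 -0.1238  0.012 ]
 [ 0.5865 -0.1243  0.012 ]
 [ 0.5832  0.1939  0.012 ]] [0.6347 0.0355 0.012 ] [np.float64(0.10005455930418887), np.float64(0.3198726157664252), np.float64(0.09916827685027951), np.float64(0.31824674282327153)]
cross [290.9571 208.6429] [0.6347 0.0844 0.012 ] [289 198] [293 219]
saddle [331.1479 207.875 ] [ 0.6313 -0.0061  0.05  ]
saddle [372.3603 207.4534] [ 0.632  -0.0949  0.05  ]
block ((33.814353942871094, 41.41029739379883), (40.68255615234375, 49.68801498413086), 9.090277671813965)
[[ 0.4154 -0.1995  0.02  ]
 [ 0.5226 -0.2176  0.02  ]
 [ 0.5086 -0.3048  0.02  ]
 [ 0.4019 -0.2863  0.02  ]] [ 0.4621 -0.252   0.02  ] [np.float64(0.08786106041582492), np.float64(0.10865363583035785), np.float64(0.08829878532046606), np.float64(0.10831002629454275)]
```

View pics/s_c.png

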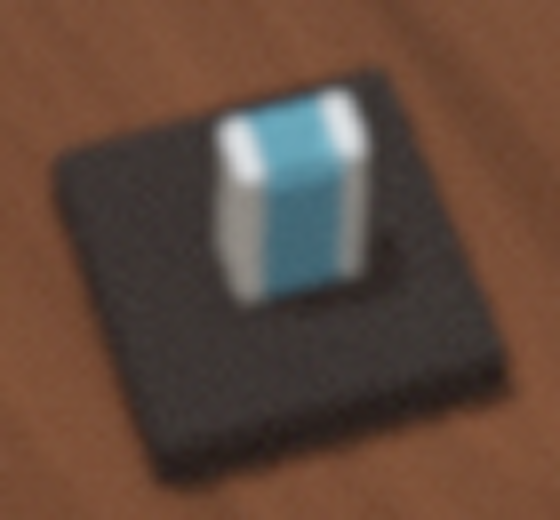

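Lamp at (0.5145, 0.249). Bench centre at (0.6347, 0.0355) with almost no yaw; cross and saddles agree with it. I'll raise the arm, swing clear of the tubes and turn the jaws towards x.

Request:
carry_out --steps '[[[0.0, 0.0, 0.045, 0, 0, -0.1], [0.02, -0.02, 0.08, 0, 0, -0.22], [0.05, -0.05, 0.1, 0, 0, -0.35], [0.08, -0.085, 0.11, 0, 0, -0.48], [0.11, -0.12, 0.11, 0, 0, -0.61]]]'

```text
t: 0.65
position: [0.3356, 0.4622, 0.3336]
tcp_rot: [-0.623, 0.333, 0.624, 0.334]
contact_force: [0.9, 0.5, -0.2]
opening: 0.0871
```

Request:
carry_out --steps '[[[0.025, -0.04, 0, 0, 0, -0.12], [0.05, -0.08, 0, 0, 0, -0.24], [0.075, -0.12, 0, 0, 0, -0.36], [0.1, -0.16, 0, 0, 0, -0.48], [0.12, -0.205, 0, 0, 0, -0.59]]]'

```text
t: 1.15
position: [0.4563, 0.2556, 0.3332]
tcp_rot: [-0.498, 0.501, 0.499, 0.502]
contact_force: [0.4, -0.4, 0.2]
opening: 0.087
```

```bash
python3 - <<'E'
from h import *
state()
E
```

```text
t 1.15 p [0.4563 0.2556 0.3332] q [ 0.821   0.148  -0.0421 -0.0001 -1.3789 -0.8268] F [ 0.4121 -0.4046  0.1878] op 0.0869594652066854
[[ 0.0012 -1.      0.0059]
 [ 0.0014  0.0059  1.    ]
 [-1.     -0.0012  0.0014]]
```

Request:
carry_out --steps '[[[0.01, -0.045, 0, 0.13, 0, 0], [0.02, -0.09, 0, 0.26, 0, 0], [0.03, -0.135, 0, 0.39, 0, 0], [0.04, -0.18, 0, 0.52, 0, 0], [0.058, -0.22, 0, 0.65, 0, 0]]]'

```text
t: 1.65
position: [0.5141, 0.0338, 0.3353]
tcp_rot: [-0.312, 0.312, 0.632, 0.637]
contact_force: [2.5, 1.0, 0.3]
opening: 0.0872
```

Request:
carry_out --steps '[[[0, 0.0, -0.02, 0.13, 0, 0], [0, 0.0, -0.04, 0.26, 0, 0], [0, 0.01, -0.06, 0.39, 0, 0], [0, 0.02, -0.08, 0.52, 0, 0], [0, 0.03, -0.1, 0.65, 0, 0]]]'

```text
t: 2.15
position: [0.5145, 0.0632, 0.2351]
tcp_rot: [-0.091, 0.092, 0.698, 0.704]
contact_force: [-0.2, 0.1, -0.8]
opening: 0.0869
```

```bash
python3 - <<'E'
from h import *
state()
im=robot.get_image("wrist");cv2.imwrite("pics/w1.png",im[:,:,::-1])
print(robot.get_calibration("wrist")["pose"])
E
```

```text
t 2.15 p [0.5145 0.0632 0.2351] q [-0.3205  0.5017 -0.0323 -1.1867 -1.696   0.6002] F [-0.1628  0.1403 -0.8381] op 0.08691762294050917
[[ 0.0082 -1.      0.0014]
 [ 0.9665  0.0083  0.2564]
 [-0.2565 -0.0008  0.9666]]
[[-0.9997  0.0203  0.013   0.5113]
 [ 0.0121 -0.0465  0.9988 -0.1131]
 [ 0.0209  0.9987  0.0462  0.1881]
 [ 0.      0.      0.      1.    ]]
```

View pics/w1.png

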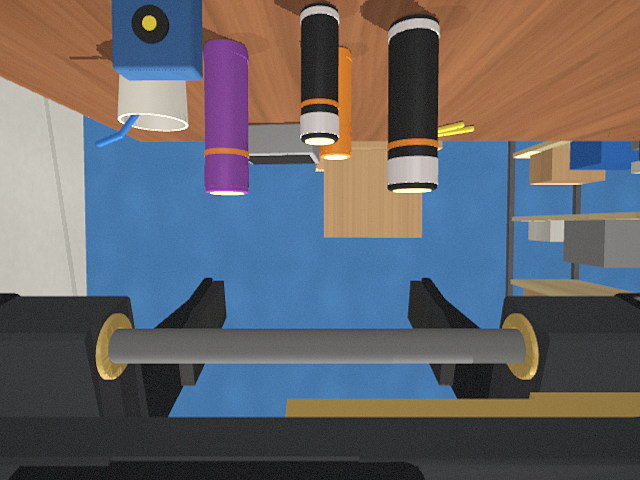

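The wrist view shows the lamp upright at columns 301–339, the purple tube to its left, the orange one behind it, the big black one to its right, and the meter at upper left. To clear both the meter and the big tube I'll approach at azimuth 78°, with the tool 22° below horizontal.

```bash
cat >> h.py <<'E'
from scipy.spatial.transform import Rotation as R
def aim(az,th,s=None):
    "tool x at azimuth az, th below horizontal, jaws horizontal (tool y = -x side)"
    a,t=np.radians(az),np.radians(th)
    x=np.array([np.cos(t)*np.cos(a),np.cos(t)*np.sin(a),-np.sin(t)]);y=np.array([-np.sin(a),np.cos(a),0])
    return np.c_[x,y,np.cross(x,y)]
def delta(M,p):
    s=robot.read_state();r=(R.from_matrix(M)*R.from_quat(s["tcp_rot"]).inv()).as_rotvec()
    print("shift",np.array(p)-s["position"],"turn",r,np.linalg.norm(r),"q",s["q"])
E
python3 - <<'E'
from h import *
M=aim(78,22);print(M)
delta(M,[.494,.150,.065])
delta(M,[.5187,.2672,.065])
E
```

```text
[[ 0.1928 -0.9781  0.0779]
 [ 0.9069  0.2079  0.3664]
 [-0.3746  0.      0.9272]]
shift [-0.0189  0.086  -0.1609] turn [-0.1369 -0.0058 -0.1967] 0.2396616491814629 q [-0.3219  0.5188 -0.0413 -1.1901 -1.6956  0.6026]
shift [ 0.0058  0.2032 -0.1609] turn [-0.1369 -0.0058 -0.1967] 0.2396616491814629 q [-0.3219  0.5188 -0.0413 -1.1901 -1.6956  0.6026]
```

Request:
carry_out --steps '[[[-0.005, 0.01, -0.04, -0.05, 0, -0.07], [-0.01, 0.02, -0.08, -0.1, 0, -0.14], [-0.015, 0.04, -0.12, -0.137, -0.006, -0.197], [-0.019, 0.07, -0.15, -0.137, -0.006, -0.197], [-0.019, 0.086, -0.161, -0.137, -0.006, -0.197]]]' --hand 0.65

```text
t: 2.7
position: [0.4922, 0.1515, 0.0635]
tcp_rot: [-0.119, 0.15, 0.618, 0.762]
contact_force: [-0.5, 0.4, 0.3]
opening: 0.0721
```

```bash
python3 - <<'E'
from h import *
delta(aim(78,22),[.5187,.2672,.065])
for n in("wrist","top"):
  im=robot.get_image(n);cv2.imwrite(f"pics/{n}2.png",im[:,:,::-1])
print(robot.get_calibration("wrist")["pose"])
c=robot.get_calibration("wrist")
for z in (0,.12): print(proj("wrist",[.515,.25,z],c))
E
```

```text
shift [0.0265 0.1157 0.0015] turn [ 0.0005 -0.0041 -0.001 ] 0.0042873610167170105 q [-0.2044  0.6398 -0.3226 -1.3449 -1.2559  0.9217]
[[-0.9785  0.0208  0.2052  0.4574]
 [ 0.2062  0.0869  0.9746 -0.0252]
 [ 0.0024  0.996  -0.0893  0.0507]
 [ 0.      0.      0.      1.    ]]
[317.0873 203.4109]
[317.4993 366.4058]
```

View pics/wrist2.png

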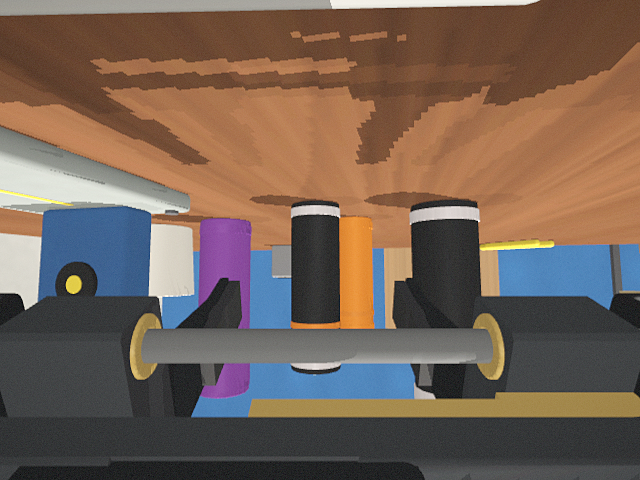

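View pics/top2.png

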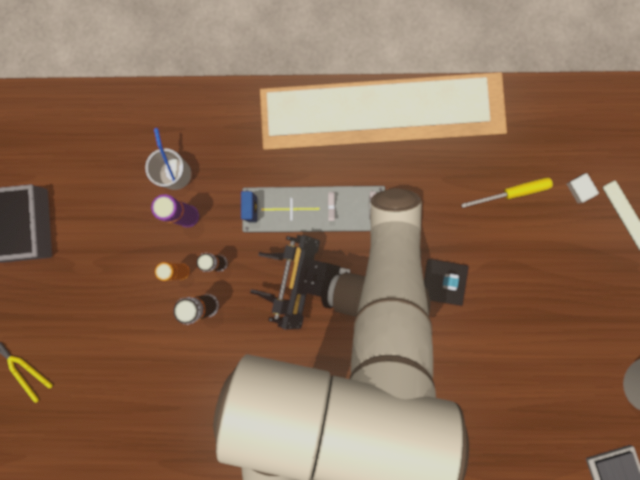

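The wrist view shows the lamp centred between the open fingers (cols 291–339, foot at row 203), as predicted. Advancing and gripping.

Request:
carry_out --steps '[[[0.007, 0.03, 0.001, 0, 0, 0], [0.014, 0.06, 0.001, 0, 0, 0], [0.02, 0.09, 0.001, 0, 0, 0], [0.0235, 0.108, 0.001, 0, 0, 0], [0.025, 0.115, 0.001, 0, 0, 0]]]'

```text
t: 3.3
position: [0.5198, 0.2675, 0.0674]
tcp_rot: [-0.121, 0.147, 0.62, 0.761]
contact_force: [0.5, 0.2, 0.1]
opening: 0.0719
```

Request:
carry_out --steps '[[[0, 0, 0, 0, 0, 0], [0, 0, 0, 0, 0, 0], [0, 0, 0, 0, 0, 0], [0, 0, 0, 0, 0, 0], [0, 0, 0, 0, 0, 0]]]' --hand -1 --grip_force 30

```text
t: 3.8
position: [0.5199, 0.2668, 0.0673]
tcp_rot: [-0.121, 0.147, 0.619, 0.762]
contact_force: [-0.8, -0.2, 1.4]
opening: 0.0397
```

```bash
python3 - <<'E'
from h import *
state()
im=robot.get_image("wrist");cv2.imwrite(f"pics/wrist3.png",im[:,:,::-1])
E
```

```text
t 3.8 p [0.5199 0.2668 0.0673] q [ 0.0025  0.6364 -0.2901 -1.4924 -1.1434  0.8717] F [-0.8035 -0.2481  1.3703] op 0.039744197802624275
[[ 0.1897 -0.9791  0.0738]
 [ 0.9077  0.2035  0.3669]
 [-0.3742 -0.0026  0.9273]]
```

View pics/wrist3.png

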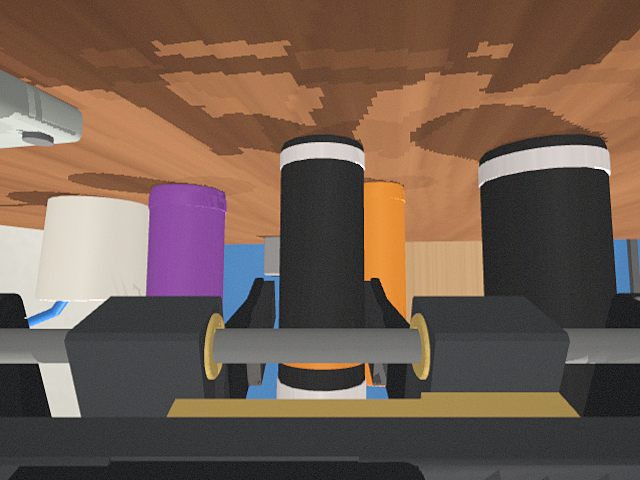

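Opening is 39.7 mm and the lamp sits centred between the fingers. Letting them finish closing.

Request:
carry_out --steps '[[[0, 0, 0, 0, 0, 0], [0, 0, 0, 0, 0, 0], [0, 0, 0, 0, 0, 0], [0, 0, 0, 0, 0, 0]]]'

```text
t: 4.25
position: [0.5197, 0.267, 0.0673]
tcp_rot: [-0.121, 0.147, 0.619, 0.762]
contact_force: [-0.2, -0.5, -0.1]
opening: 0.0353
```

Request:
carry_out --steps '[[[0, 0, 0.01, 0, 0, 0], [0, 0, 0.03, 0, 0, 0], [0, 0, 0.06, 0, 0, 0], [0, 0, 0.095, 0, 0, 0], [0, 0, 0.13, 0, 0, 0]]]'

```text
t: 4.75
position: [0.5193, 0.2669, 0.1986]
tcp_rot: [-0.121, 0.148, 0.619, 0.762]
contact_force: [-0.2, -0.7, -1.5]
opening: 0.0352
```

```bash
python3 - <<'E'
from h import *
state()
im=robot.get_image("wrist");cv2.imwrite(f"pics/wrist4.png",im[:,:,::-1])
im=robot.get_image("side");cv2.imwrite(f"pics/side4.png",im[:,:,::-1])
E
```

```text
t 4.75 p [0.5193 0.2669 0.1986] q [ 0.0415  0.3766 -0.2419 -1.3796 -1.1571  0.5318] F [-0.1537 -0.6688 -1.4706] op 0.03523060952450032
[[ 0.1892 -0.9791  0.0747]
 [ 0.9076  0.2034  0.3674]
 [-0.3749 -0.0017  0.9271]]
```

View pics/wrist4.png

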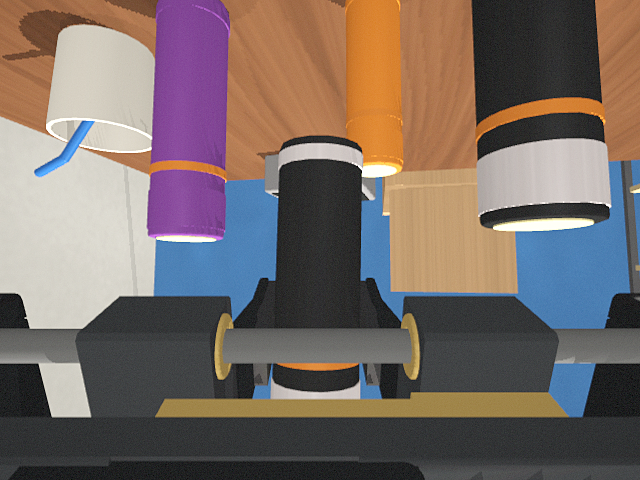

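View pics/side4.png

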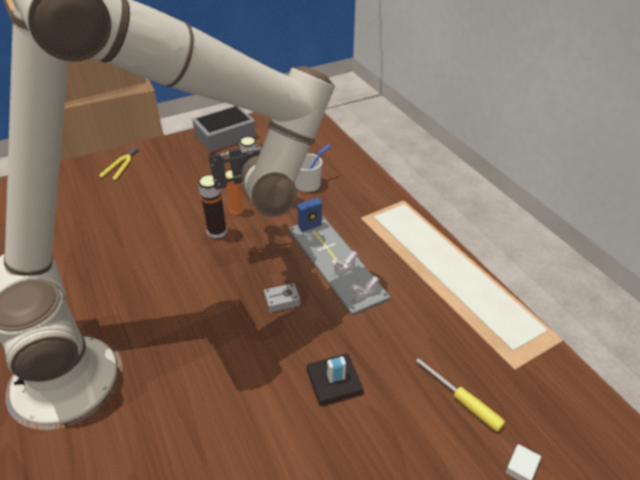

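The lamp is held (opening 35.2 mm) and lifted clear of its neighbours. Its grasp is about 74 mm from the foot. Backing off towards −y, then tipping it down.

Request:
carry_out --steps '[[[0.005, -0.03, 0.02, 0, 0, 0.05], [0.015, -0.07, 0.035, 0, 0, 0.1], [0.03, -0.11, 0.05, 0, 0, 0.15], [0.045, -0.15, 0.06, 0, 0, 0.207], [0.06, -0.185, 0.06, 0, 0, 0.207]]]'

```text
t: 5.35
position: [0.5824, 0.0805, 0.2645]
tcp_rot: [-0.14, 0.128, 0.695, 0.694]
contact_force: [-0.1, 0.4, -0.8]
opening: 0.0355
```

Request:
carry_out --steps '[[[0.01, -0.02, 0, -0.12, 0, 0], [0.02, -0.04, 0, -0.24, 0, 0], [0.03, -0.06, 0, -0.36, 0, 0], [0.04, -0.08, 0, -0.48, 0, 0], [0.05, -0.1, 0, -0.6, 0, 0]]]'

```text
t: 5.85
position: [0.6325, -0.0207, 0.2647]
tcp_rot: [-0.34, 0.329, 0.625, 0.621]
contact_force: [0.1, -0.4, -1.9]
opening: 0.0351
```

```bash
python3 - <<'E'
from h import *
state()
M=R.from_rotvec([-np.pi/2,0,0]).as_matrix()@aim(90,22)
print(M);delta(M,[.6345,-.042,.14])
E
```

```text
t 5.85 p [ 0.6325 -0.0207  0.2647] q [-0.0881  0.4431  0.2921 -0.5839 -1.4905  0.1728] F [ 0.0734 -0.369  -1.8749] op 0.035147020683090564
[[ 0.0027 -0.9999 -0.0161]
 [ 0.5514 -0.0119  0.8341]
 [-0.8342 -0.0111  0.5513]]
[[ 0.     -1.      0.    ]
 [-0.3746  0.      0.9272]
 [-0.9272 -0.     -0.3746]]
shift [ 0.002  -0.0213 -0.1247] turn [-0.968   0.0044 -0.0163] 0.968177435149834 q [-0.0881  0.4431  0.2921 -0.5839 -1.4905  0.1728]
```

Request:
carry_out --steps '[[[0, 0, 0, -0.13, 0, 0], [0, -0.005, 0, -0.26, 0, -0.005], [0, -0.01, -0.01, -0.39, 0, -0.01], [0, -0.015, -0.02, -0.52, 0, -0.01], [0.002, -0.02, -0.04, -0.65, 0, -0.01]]]'

```text
t: 6.35
position: [0.6351, -0.0404, 0.2264]
tcp_rot: [0.521, -0.513, -0.482, -0.483]
contact_force: [0.1, -1.0, -2.1]
opening: 0.0349
```

Request:
carry_out --steps '[[[0, 0, -0.02, -0.11, 0, 0], [0, 0, -0.04, -0.22, 0, 0], [0, 0, -0.06, -0.318, 0, 0], [0, 0, -0.08, -0.318, 0, 0], [0, 0, -0.08, -0.318, 0, 0]]]'

```text
t: 6.85
position: [0.632, -0.0403, 0.1421]
tcp_rot: [0.59, -0.585, -0.397, -0.391]
contact_force: [-0.4, -0.7, -3.1]
opening: 0.0349
```

```bash
python3 - <<'E'
from h import *
state()
M=R.from_rotvec([-np.pi/2,0,0]).as_matrix()@aim(90,22)
delta(M,[.6345,-.042,.14])
for n in("wrist","side","top"):
  im=robot.get_image(n);cv2.imwrite(f"pics/{n}5.png",im[:,:,::-1])
t=cv2.imread("pics/top5.png");s=cv2.imread("pics/side5.png")
crop(t,230,160,400,260,4,"pics/t5.png");crop(s,260,180,420,320,4,"pics/s5.png")
E
```

```text
t 6.85 p [ 0.632  -0.0403  0.1421] q [ 0.3497  0.484  -0.2568  0.4345 -1.0136 -0.6056] F [-0.4439 -0.7002 -3.1313] op 0.034915452070165914
[[ 0.0009 -0.9999 -0.0103]
 [-0.38   -0.0098  0.9249]
 [-0.925   0.0031 -0.38  ]]
shift [ 0.0025 -0.0017 -0.0021] turn [ 0.0058 -0.0031 -0.0098] 0.011815640424234487 q [ 0.3497  0.484  -0.2568  0.4345 -1.0136 -0.6056]
```

View pics/wrist5.png

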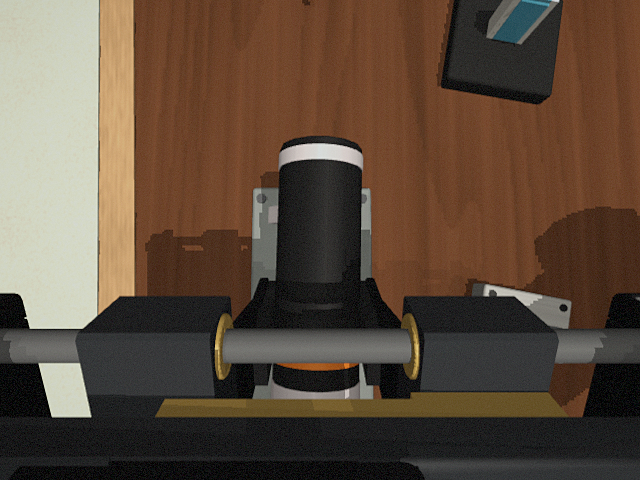

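View pics/t5.png

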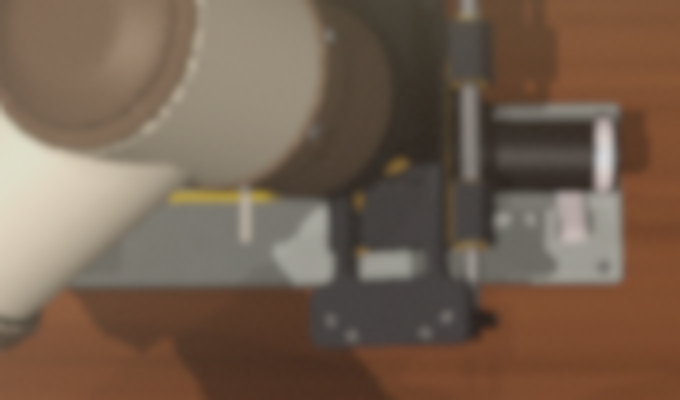

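View pics/s5.png

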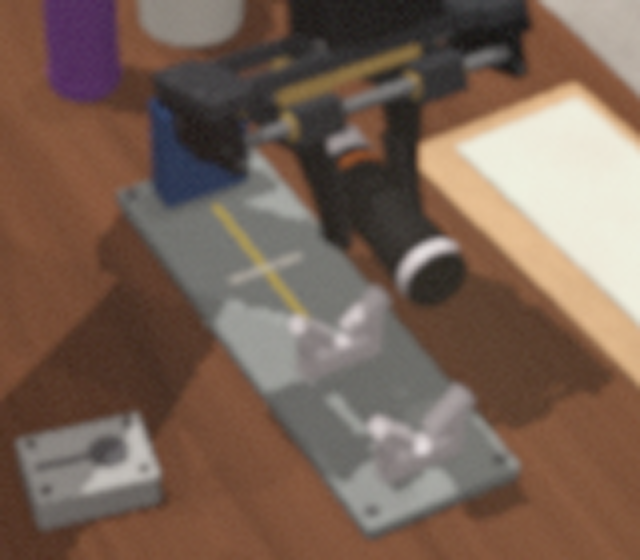

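```bash
python3 - <<'E'
from h import *
for z in(.16,.178):print(plane("top",383.3,198.3,z))
# side: foot disc centre approx
u,v=260+432/4,180+277/4
print(u,v,tri(ray("top",383.3,198.3),ray("side",u,v)))
t=cv2.imread("pics/top0.png")
crop(t,320,180,392,236,10,"pics/sad.png")
s=cv2.imread("pics/side0.png");crop(s,320,240,395,312,8,"pics/sad2.png")
E
```

```text
[ 0.6356 -0.1079  0.16  ]
[ 0.6329 -0.1062  0.178 ]
368.0 249.25 (array([ 0.6329, -0.1064,  0.169 ]), np.float64(0.002931371948922004))
```

View pics/sad.png

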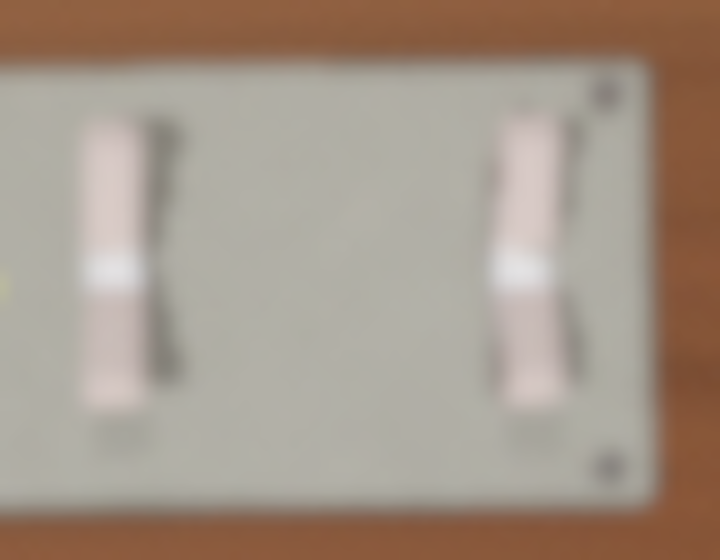

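View pics/sad2.png

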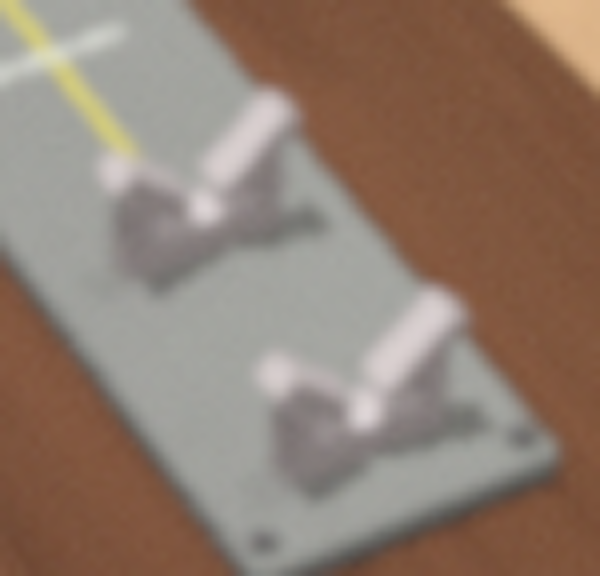

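```bash
python3 - <<'E'
from h import *
for p,z in (((331.1,207),.034),((372,207),.034),((331.2,206.2),.057),((373.1,206.2),.057)):print(plane("top",*p,z))
for (u,v) in ((204,206),(365,408)): print(plane("side",320+u/8,240+v/8,.034))
c=[(80,65),(653,62),(658,502)]
E
```

```text
[ 0.6353 -0.0059  0.034 ]
[ 0.6351 -0.0953  0.034 ]
[ 0.634  -0.0063  0.057 ]
[ 0.6338 -0.096   0.057 ]
[ 0.6371 -0.0106  0.034 ]
[ 0.6376 -0.1002  0.034 ]
```

The saddle valleys give the cradle as (0.635, −0.051). The lamp's foot is at y ≈ −0.107, so it needs about 4 mm more −y and 3 mm more x. Descending.

Request:
carry_out --steps '[[[0.003, -0.004, -0.02, 0.006, -0.003, -0.01], [0.003, -0.004, -0.045, 0.006, -0.003, -0.01], [0.003, -0.004, -0.07, 0.006, -0.003, -0.01], [0.003, -0.004, -0.085, 0.006, -0.003, -0.01], [0.003, -0.004, -0.09, 0.006, -0.003, -0.01]]]'

```text
t: 7.5
position: [0.6388, -0.0452, 0.0574]
tcp_rot: [0.587, -0.584, -0.393, -0.4]
contact_force: [-1.0, 0.8, -1.5]
opening: 0.035
```

Request:
carry_out --steps '[[[0, 0, -0.003, 0, 0, 0], [0, 0, -0.006, 0, 0, 0], [0, 0, -0.0085, 0, 0, 0], [0, 0, -0.0105, 0, 0, 0]]]'

```text
t: 7.9
position: [0.6393, -0.0451, 0.0475]
tcp_rot: [0.588, -0.584, -0.392, -0.4]
contact_force: [-1.0, -1.5, -1.3]
opening: 0.0352
```

```bash
python3 - <<'E'
from h import *
s=state();print("grasp z",s["position"][2]+.019*.925)
for n in("wrist","side"):
  im=robot.get_image(n);cv2.imwrite(f"pics/{n}6.png",im[:,:,::-1])
s=cv2.imread("pics/side6.png")
crop(s,260,180,420,320,5,"pics/s6.png")
E
```

```text
t 7.9 p [ 0.6393 -0.0451  0.0475] q [ 0.3271  0.5919 -0.3585  0.5149 -0.807  -0.726 ] F [-0.9948 -1.4543 -1.283 ] op 0.03519873204773862
[[ 0.0107 -0.9999  0.0064]
 [-0.3719  0.0019  0.9283]
 [-0.9282 -0.0123 -0.3719]]
grasp z 0.06507317494590842
```

View pics/s6.png

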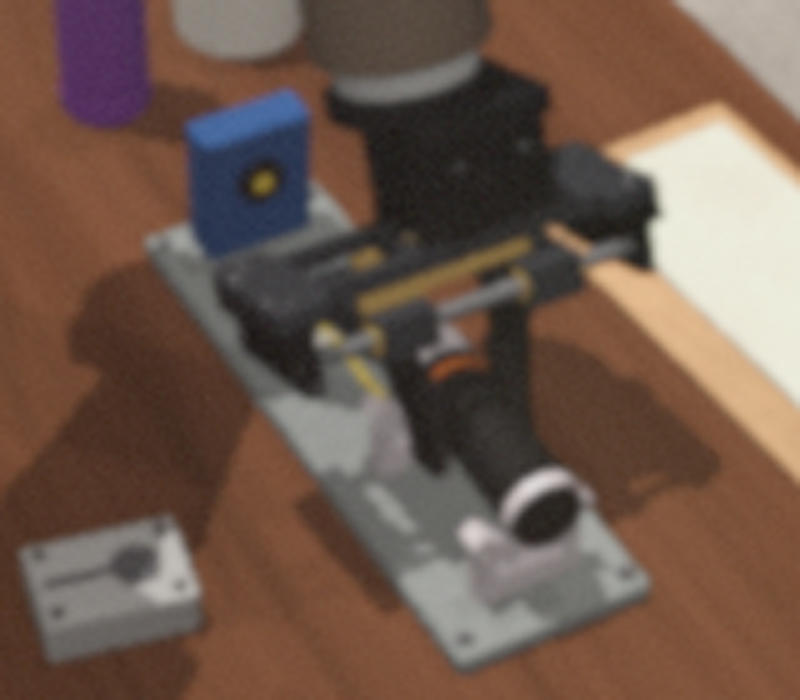

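Request:
carry_out --steps '[[[-0.004, 0, 0, 0, 0.01, 0], [-0.004, 0, -0.002, 0, 0.01, 0], [-0.004, 0, -0.004, 0, 0.01, 0]]]'

```text
t: 8.3
position: [0.6349, -0.045, 0.043]
tcp_rot: [-0.585, 0.586, 0.395, 0.397]
contact_force: [0.8, -0.5, -2.5]
opening: 0.0353
```

Request:
carry_out --steps '[[[0, 0, -0.0015, 0, 0, 0], [0, 0, -0.003, 0, 0, 0], [0, 0, -0.004, 0, 0, 0]]]'

```text
t: 8.6
position: [0.6354, -0.0449, 0.0393]
tcp_rot: [0.586, -0.586, -0.395, -0.397]
contact_force: [0.5, 0.4, 0.4]
opening: 0.0352
```

```bash
python3 - <<'E'
from h import *
s=state();print("grasp z",s["position"][2]+.019*.925)
E
```

```text
t 8.6 p [ 0.6354 -0.0449  0.0393] q [ 0.3281  0.6009 -0.3671  0.515  -0.7992 -0.7286] F [0.4964 0.3886 0.4174] op 0.03524726108070855
[[ 0.0016 -1.      0.0018]
 [-0.3724  0.0011  0.9281]
 [-0.9281 -0.0021 -0.3724]]
grasp z 0.056868245632080074
```

Request:
carry_out --steps '[[[0, 0, -0.001, 0, 0, 0], [0, 0, -0.001, 0, 0, 0]]]'

```text
t: 8.8
position: [0.6357, -0.045, 0.039]
tcp_rot: [0.586, -0.586, -0.395, -0.397]
contact_force: [-0.5, 0.2, 3.8]
opening: 0.0351
```

```bash
python3 - <<'E'
from h import *
s=state()
for n in("wrist","side"):
  im=robot.get_image(n);cv2.imwrite(f"pics/{n}7.png",im[:,:,::-1])
s=cv2.imread("pics/side7.png")
crop(s,260,180,420,320,5,"pics/s7.png")
E
```

```text
t 8.8 p [ 0.6357 -0.045   0.039 ] q [ 0.328   0.6014 -0.3677  0.5168 -0.7983 -0.7297] F [-0.5222  0.2217  3.7581] op 0.03510781217479659
[[ 0.0021 -1.      0.0014]
 [-0.3731  0.0005  0.9278]
 [-0.9278 -0.0025 -0.3731]]
```

View pics/s7.png

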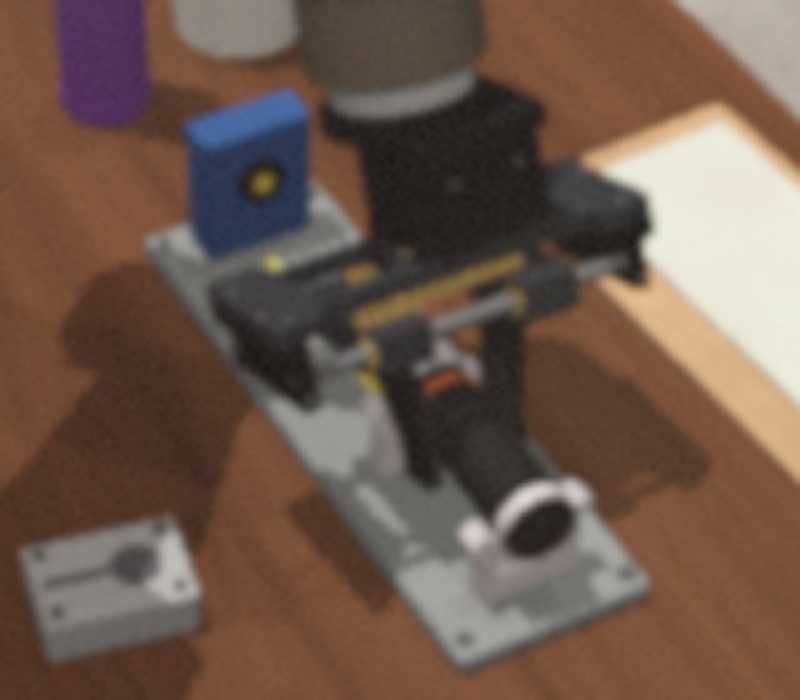

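View pics/wrist7.png

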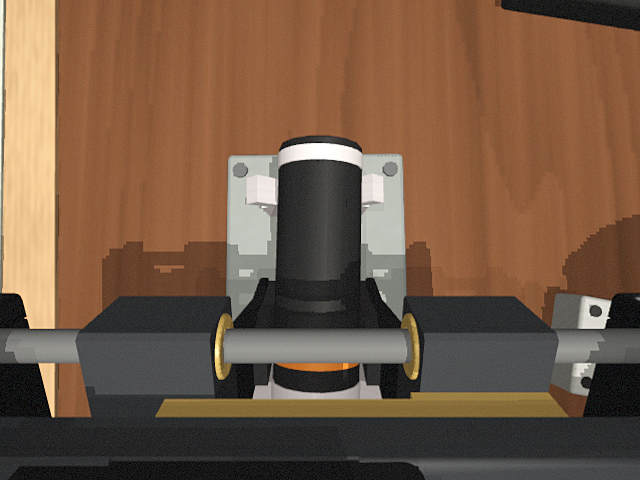

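The lamp is seated between both saddles' arms, with +3.8 N upward as it took the load. Releasing.

Request:
carry_out --steps '[[[0, 0, 0, 0, 0, 0], [0, 0, 0, 0, 0, 0], [0, 0, 0, 0, 0, 0], [0, 0, 0, 0, 0, 0], [0, 0, 0, 0, 0, 0]]]' --hand 0.2 --grip_force 10

```text
t: 9.4
position: [0.6356, -0.045, 0.0388]
tcp_rot: [0.586, -0.586, -0.395, -0.397]
contact_force: [-0.1, -0.1, 0.9]
opening: 0.0518
```

Request:
carry_out --steps '[[[0, 0, 0, 0, 0, 0], [0, 0.008, 0.02, 0, 0, 0], [0, 0.02, 0.05, 0, 0, 0], [0, 0.035, 0.09, 0, 0, 0], [0, 0.05, 0.13, 0, 0, 0]]]'

```text
t: 9.9
position: [0.6351, 0.0054, 0.1698]
tcp_rot: [-0.586, 0.586, 0.395, 0.396]
contact_force: [0.8, 0.4, -0.4]
opening: 0.0519
```

```bash
python3 - <<'E'
from h import *
s=state()
for n in("wrist","side","top"):
  im=robot.get_image(n);cv2.imwrite(f"pics/{n}8.png",im[:,:,::-1])
s=cv2.imread("pics/side8.png")
crop(s,260,180,420,320,5,"pics/s8.png")
E
```

```text
t 9.9 p [0.6351 0.0054 0.1698] q [ 0.4169  0.4736 -0.183   0.3915 -1.1071 -0.629 ] F [ 0.8463  0.361  -0.3996] op 0.05193757633263315
[[ 0.0007 -1.      0.0013]
 [-0.3729  0.001   0.9279]
 [-0.9279 -0.0012 -0.3729]]
```

View pics/s8.png

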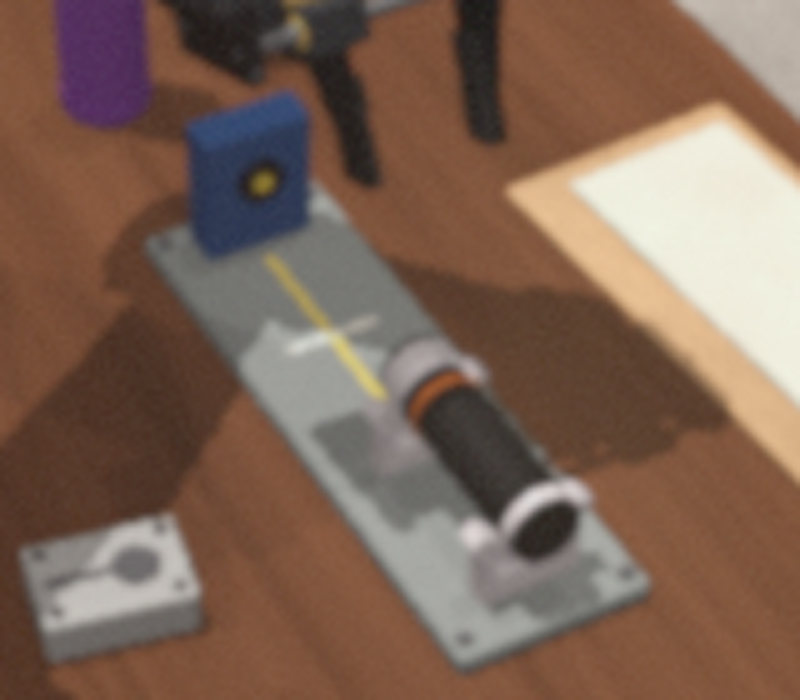

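View pics/wrist8.png

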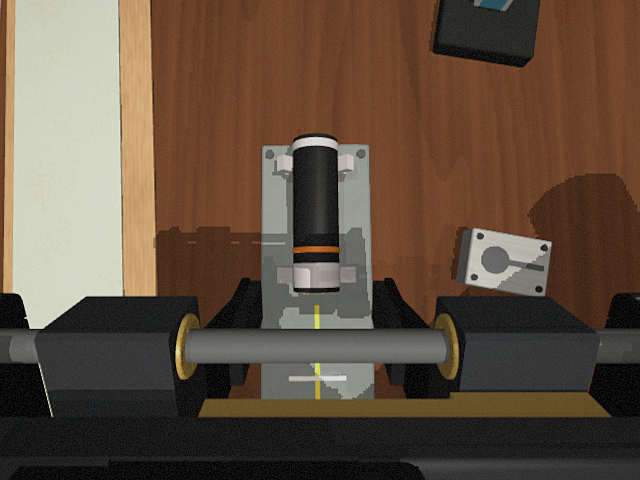

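The lamp lies free in both saddles, lens towards the meter. I'll check its position along y using the wrist view.

```bash
python3 - <<'E'
from h import *
im=cv2.imread("pics/wrist8.png");crop(im,250,120,390,400,2.1,"pics/w8c.png")
c=robot.get_calibration("wrist")
for nm,u,v,z in(("foot top",315,134,.075),("lens top",316,289,.075),("sad1",347,163,.057),("sad1L",283,163,.057),("sad2",347,273,.057),("sad2L",285,273,.057),("cross",317.5,378,.012),("line near",317,308,.012),("corner a",262,146,.012),("corner b",368,146,.012)):
    print(nm,plane("wrist",u,v,z,c))
E
```

```text
foot top [ 0.6408 -0.1091  0.075 ]
lens top [0.64  0.007 0.075]
sad1 [ 0.6155 -0.0919  0.057 ]
sad1L [ 0.6666 -0.092   0.057 ]
sad2 [ 0.6161 -0.0044  0.057 ]
sad2L [ 0.6644 -0.0044  0.057 ]
cross [0.6394 0.0879 0.012 ]
line near [0.6398 0.0272 0.012 ]
corner a [ 0.6908 -0.121   0.012 ]
corner b [ 0.5927 -0.1207  0.012 ]
```

View pics/w8c.png

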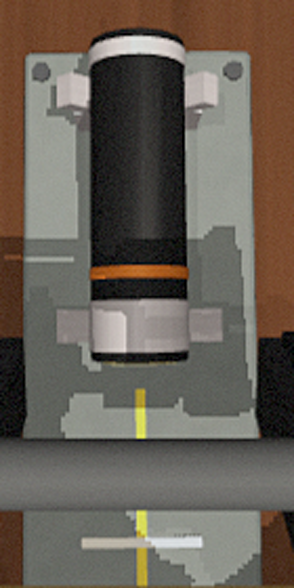

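The lamp is in the cradle to within about 2 mm. Next, the cell: work out the way to a hover beside it, tool down.

```bash
python3 - <<'E'
from h import *
p=plane("top",453.4,282.3,.07);print(p)
a=np.radians(-9.5);y=np.array([-np.cos(a),-np.sin(a),0]);x=np.array([0,0,-1.]);M=np.c_[x,y,np.cross(x,y)];print(M)
delta(M,p+[0.01,.06,.11])
E
```

```text
[ 0.4721 -0.2612  0.07  ]
[[ 0.     -0.9863  0.165 ]
 [ 0.      0.165   0.9863]
 [-1.      0.      0.    ]]
shift [-0.1554 -0.2079  0.0077] turn [ 0.3791 -0.0218 -0.163 ] 0.4132527219565608 q [ 0.4176  0.4709 -0.1807  0.3933 -1.1033 -0.6301]
```

Request:
carry_out --steps '[[[-0.02, -0.02, 0.03, 0.07, 0, -0.03], [-0.05, -0.055, 0.04, 0.15, -0.01, -0.06], [-0.08, -0.095, 0.04, 0.23, -0.01, -0.1], [-0.105, -0.135, 0.04, 0.31, -0.02, -0.13], [-0.13, -0.17, 0.03, 0.379, -0.022, -0.163]]]' --hand 0.4

```text
t: 10.55
position: [0.5063, -0.1649, 0.2029]
tcp_rot: [-0.457, 0.539, 0.456, 0.541]
contact_force: [0.5, -1.1, -1.2]
opening: 0.0606
```

Request:
carry_out --steps '[[[-0.013, -0.02, -0.01, 0, 0, 0], [-0.025, -0.038, -0.022, 0, 0, 0], [-0.025, -0.038, -0.022, 0, 0, 0]]]'

```text
t: 10.85
position: [0.4775, -0.2045, 0.1782]
tcp_rot: [-0.453, 0.541, 0.457, 0.541]
contact_force: [0.8, 0.3, -0.0]
opening: 0.061
```

```bash
python3 - <<'E'
from h import *
s=state()
im=robot.get_image("wrist");cv2.imwrite(f"pics/wrist9.png",im[:,:,::-1])
im=robot.get_image("top");cv2.imwrite(f"pics/top9.png",im[:,:,::-1])
E
```

```text
t 10.85 p [ 0.4775 -0.2045  0.1782] q [-0.0942  0.247  -0.3105 -0.0042 -1.0169 -0.076 ] F [ 0.7939  0.3195 -0.0427] op 0.061020637682704784
[[-0.0032 -0.9852  0.1716]
 [ 0.0039  0.1716  0.9852]
 [-1.      0.0038  0.0033]]
```

View pics/wrist9.png

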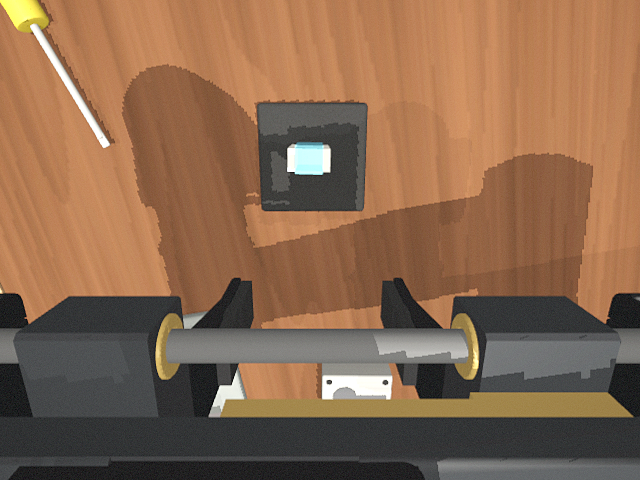

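View pics/top9.png

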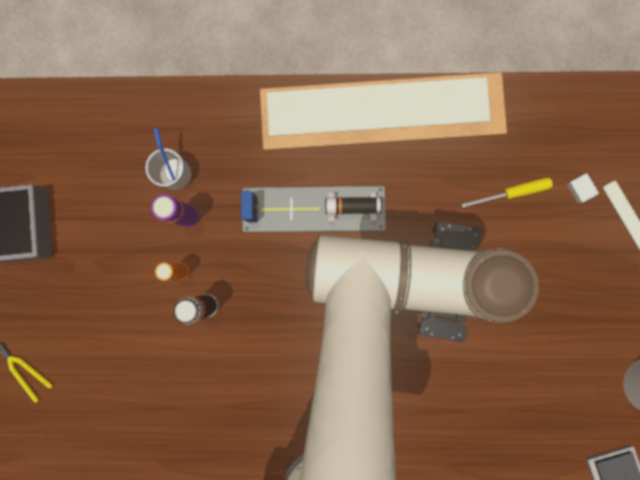

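The cell is at (309,158) in the wrist view, white faces left and right, nearly aligned with the jaws.

```bash
python3 - <<'E'
from h import *
im=cv2.imread("pics/wrist9.png");crop(im,280,132,340,184,10,"pics/w9c.png")
t=cv2.imread("pics/top9.png");crop(t,230,175,395,240,4.5,"pics/t9c.png")
E
```

```text
(no output)
```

View pics/w9c.png

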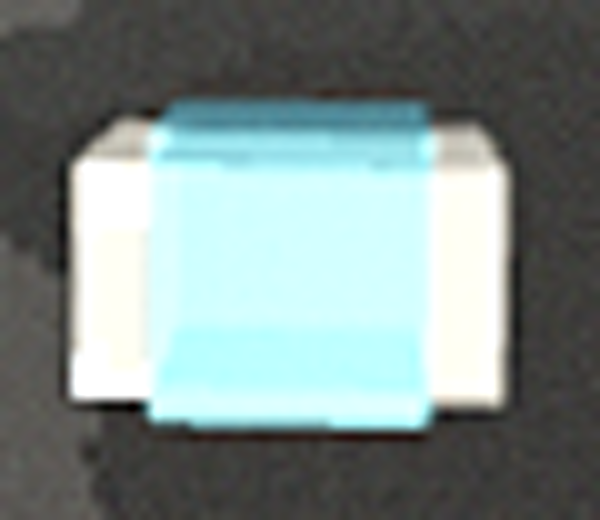

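View pics/t9c.png

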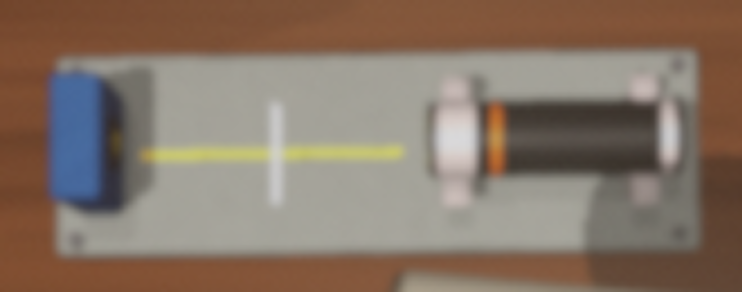

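```bash
python3 - <<'E'
from h import *
c=robot.get_calibration("wrist");print(np.array(c["pose"]))
q=[(75,162),(510,165),(505,408),(70,402)]
P=np.array([plane("wrist",280+u/10,132+v/10,.07,c) for u,v in q]);print(P,P.mean(0),[np.linalg.norm(P[i]-P[i-1]) for i in range(4)])
e=(P[0]+P[3]-P[1]-P[2])[:2];print("az frosted",np.degrees(np.arctan2(e[1],e[0])))
# block by both
t=cv2.imread("pics/top0.png")
tb=np.array([(137,92),(532,155),(475,552),(70,485)])/10+[415,250]
wb=np.array([(258,103),(367,103),(366,210),(260,210)])
for n,b,cc in(("top",tb,None),("wrist",wb,c)):
  Q=np.array([plane(n,*p,.02,cc) for p in b]);print(n,Q.mean(0),[np.linalg.norm(Q[i]-Q[i-1]) for i in range(4)])
# lens/foot check of lamp in top9
s=robot.read_state();print(s["position"])
# where does the pad midline lie in the image?
M=R.from_quat(s["tcp_rot"]).as_matrix()
print("tcp px",proj("wrist",s["position"],c),"TCP at z.07 below",proj("wrist",s["position"]+M[:,0]*.1,c))
for nm,u,v,z in(("lens end",325.5,205,.075),("foot end",382,205,.075),("cross",291.4,209,.012)):print(nm,plane("top",u,v,z))
E
```

```text
[[-0.9856  0.1614  0.0501  0.4681]
 [ 0.169   0.9423  0.289  -0.2825]
 [-0.0006  0.2933 -0.956   0.3415]
 [ 0.      0.      0.      1.    ]]
[[ 0.4915 -0.2684  0.07  ]
 [ 0.4614 -0.263   0.07  ]
 [ 0.4644 -0.2463  0.07  ]
 [ 0.4951 -0.2519  0.07  ]] [ 0.4781 -0.2574  0.07  ] [np.float64(0.016791745307541774), np.float64(0.030606156322650777), np.float64(0.016996547196052342), np.float64(0.03117917631560184)]
az frosted -10.313268927828
top [ 0.4715 -0.2555  0.02  ] [np.float64(0.08726104900280401), np.float64(0.08680241102324969), np.float64(0.08747822642913744), np.float64(0.08871906171861527)]
wrist [ 0.4766 -0.2537  0.02  ] [np.float64(0.0882351398548289), np.float64(0.0877879924291637), np.float64(0.08822825026029228), np.float64(0.09265463282136219)]
[ 0.4806 -0.2033  0.1801]
tcp px [319.1916 299.2048] TCP at z.07 below [318.2685 237.4488]
lens end [0.6342 0.0055 0.075 ]
foot end [ 0.6339 -0.1133  0.075 ]
cross [0.6339 0.0834 0.012 ]
```

The two cameras differ by about 5 mm on the cell: wrist (0.478, −0.257), top (0.472, −0.261). The lamp grasp showed the top camera to be nearer the truth. I'll go above the cell on a weighted value and look again from close by.

Request:
carry_out --steps '[[[-0.002, -0.02, -0.02, 0, 0, -0.003], [-0.004, -0.045, -0.045, 0, 0, -0.006], [-0.006, -0.056, -0.075, 0, 0, -0.01], [-0.006, -0.056, -0.08, 0, 0, -0.01]]]'

```text
t: 11.35
position: [0.4728, -0.2587, 0.0967]
tcp_rot: [-0.451, 0.543, 0.455, 0.543]
contact_force: [-0.7, 1.1, 0.2]
opening: 0.0611
```

```bash
python3 - <<'E'
from h import *
s=state()
im=robot.get_image("wrist");cv2.imwrite(f"pics/wrist10.png",im[:,:,::-1])
c=robot.get_calibration("wrist");M=R.from_quat(s["tcp_rot"]).as_matrix()
print(s["position"],proj("wrist",s["position"],c))
E
```

```text
t 11.35 p [ 0.4728 -0.2587  0.0967] q [-0.2017  0.3712 -0.3652 -0.0046 -0.8404  0.0248] F [-0.6515  1.086   0.202 ] op 0.06105938869673368
[[-0.0052 -0.9838  0.179 ]
 [ 0.0046  0.179   0.9838]
 [-1.      0.0059  0.0036]]
[ 0.4728 -0.2587  0.0967] [320.7913 297.5515]
```

View pics/wrist10.png

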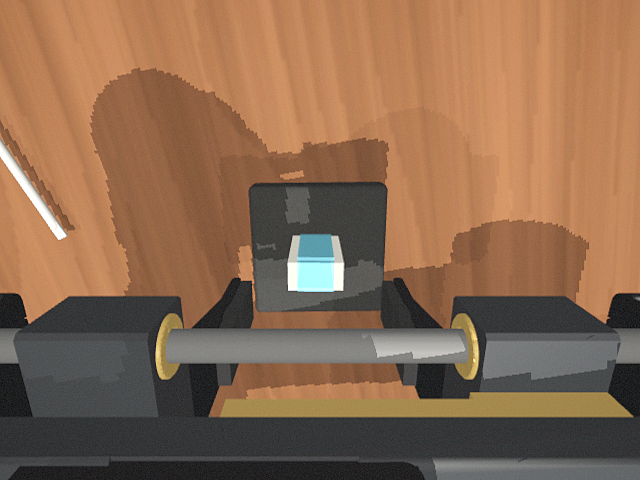

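```bash
python3 - <<'E'
from h import *
im=cv2.imread("pics/wrist10.png");crop(im,270,220,360,310,6,"pics/w10c.png")
s=robot.read_state();c=robot.get_calibration("wrist");p=s["position"];M=R.from_quat(s["tcp_rot"]).as_matrix()
ctr=plane("wrist",315.7,277,.07,c);print(ctr,p,(ctr-p)@M)
print(proj("wrist",p+M[:,0]*(p[2]-.07),c))
E
```

```text
[ 0.4753 -0.2583  0.07  ] [ 0.4737 -0.2585  0.0977] [ 0.0277 -0.0017  0.0004]
[318.84   276.3275]
```

View pics/w10c.png

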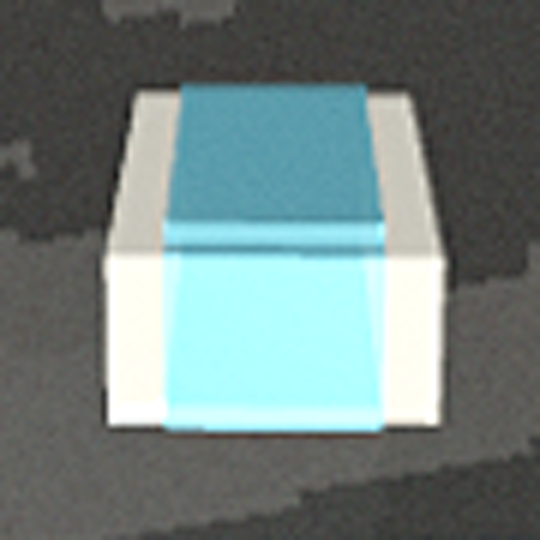

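The cell is centred between the fingers (cols 288–344 against a finger midline of about 317) and square to the jaws. Descending and gripping gently.

Request:
carry_out --steps '[[[0.0007, -0.0007, -0.02, 0, 0, 0], [0.0007, -0.0007, -0.04, 0, 0, 0], [0.0007, -0.0007, -0.058, 0, 0, 0], [0.0007, -0.0007, -0.068, 0, 0, 0], [0.0007, -0.0007, -0.068, 0, 0, 0]]]'

```text
t: 11.9
position: [0.4748, -0.2584, 0.0296]
tcp_rot: [-0.452, 0.543, 0.456, 0.542]
contact_force: [-0.0, -0.1, 0.2]
opening: 0.061
```

Request:
carry_out --steps '[[[0, 0, 0, 0, 0, 0], [0, 0, 0, 0, 0, 0], [0, 0, 0, 0, 0, 0], [0, 0, 0, 0, 0, 0], [0, 0, 0, 0, 0, 0]]]' --hand -1 --grip_force 12

```text
t: 12.4
position: [0.4748, -0.2585, 0.03]
tcp_rot: [-0.452, 0.543, 0.456, 0.542]
contact_force: [0.4, 0.3, 2.5]
opening: 0.0296
```

Request:
carry_out --steps '[[[0, 0, 0, 0, 0, 0], [0, 0, 0, 0, 0, 0], [0, 0, 0, 0, 0, 0], [0, 0, 0, 0, 0, 0]]]'

```text
t: 12.8
position: [0.4748, -0.2585, 0.03]
tcp_rot: [-0.452, 0.543, 0.456, 0.542]
contact_force: [-0.2, 0.0, 0.1]
opening: 0.0297
```

```bash
python3 - <<'E'
from h import *
s=state()
im=robot.get_image("wrist");cv2.imwrite(f"pics/wrist11.png",im[:,:,::-1])
E
```

```text
t 12.8 p [ 0.4748 -0.2585  0.03  ] q [-0.2003  0.4662 -0.4258 -0.0045 -0.6836  0.0263] F [-0.1975  0.0024  0.0847] op 0.02966601874147345
[[-0.0042 -0.9843  0.1765]
 [ 0.0037  0.1765  0.9843]
 [-1.      0.0048  0.0029]]
```

View pics/wrist11.png

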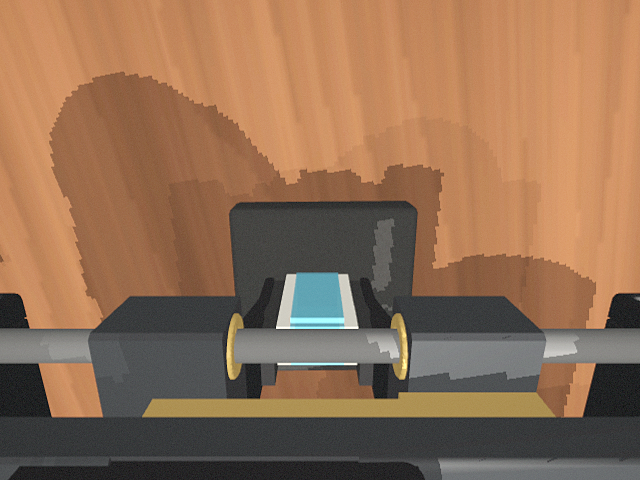

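Gripped at 29.7 mm on the frosted faces. Lifting and carrying to the station.

Request:
carry_out --steps '[[[0, 0, 0.01, 0, 0, 0], [0, 0, 0.035, 0, 0, 0], [0, 0, 0.07, 0, 0, 0], [0, 0, 0.105, 0, 0, 0], [0, 0.01, 0.14, 0, 0, 0]]]'

```text
t: 13.35
position: [0.4746, -0.249, 0.172]
tcp_rot: [-0.452, 0.543, 0.455, 0.542]
contact_force: [0.9, 0.2, -0.9]
opening: 0.0299
```

Request:
carry_out --steps '[[[0.01, 0.03, 0, 0, 0, 0.03], [0.03, 0.07, 0, 0, 0, 0.07], [0.05, 0.11, 0, 0, 0, 0.11], [0.07, 0.15, 0, 0, 0, 0.15], [0.09, 0.19, 0, 0, 0, 0.177]]]'

```text
t: 13.85
position: [0.5651, -0.0573, 0.1729]
tcp_rot: [-0.498, 0.5, 0.501, 0.5]
contact_force: [0.7, 0.3, 0.6]
opening: 0.0301
```

Request:
carry_out --steps '[[[0.018, 0.04, 0, 0, 0, 0], [0.036, 0.075, 0, 0, 0, 0], [0.054, 0.11, 0, 0, 0, 0], [0.065, 0.135, 0, 0, 0, 0], [0.07, 0.143, 0, 0, 0, 0]]]'

```text
t: 14.35
position: [0.6358, 0.0883, 0.173]
tcp_rot: [-0.499, 0.499, 0.502, 0.499]
contact_force: [-0.5, 0.2, 0.1]
opening: 0.0302
```

```bash
python3 - <<'E'
from h import *
s=state()
x=np.array([0,0,-1.]);y=np.array([-1.,0,0]);M=np.c_[x,y,np.cross(x,y)]
delta(M,[.635,.0855,.042])
for n in("wrist","side","top"):
  im=robot.get_image(n);cv2.imwrite(f"pics/{n}12.png",im[:,:,::-1])
crop(cv2.imread("pics/side12.png"),240,130,400,300,4,"pics/s12.png")
E
```

```text
t 14.35 p [0.6358 0.0883 0.173 ] q [ 0.3877  0.45   -0.015  -0.0044 -1.1071 -0.3831] F [-0.4891  0.2204  0.0842] op 0.030182532538930072
[[-0.0027 -1.     -0.0026]
 [ 0.0031 -0.0026  1.    ]
 [-1.      0.0027  0.0031]]
shift [-0.0008 -0.0028 -0.131 ] turn [-0.0031 -0.0027 -0.0026] 0.004893847857953524 q [ 0.3877  0.45   -0.015  -0.0044 -1.1071 -0.3831]
```

View pics/s12.png

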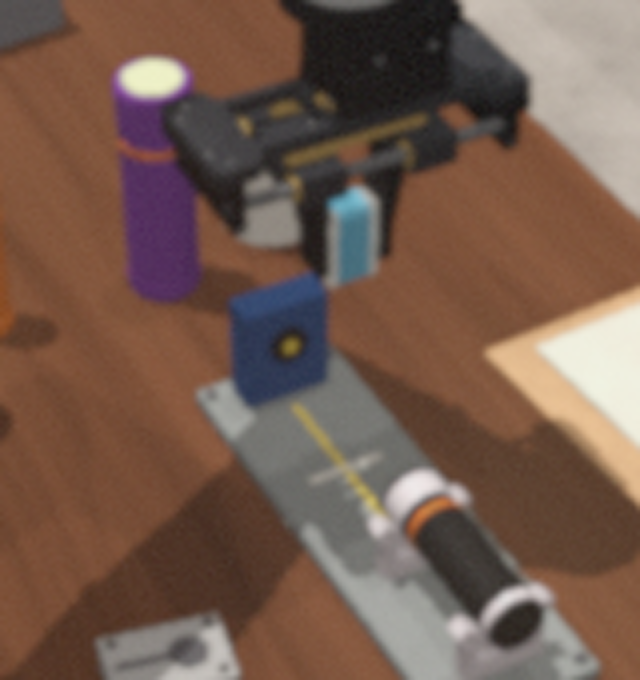

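View pics/wrist12.png

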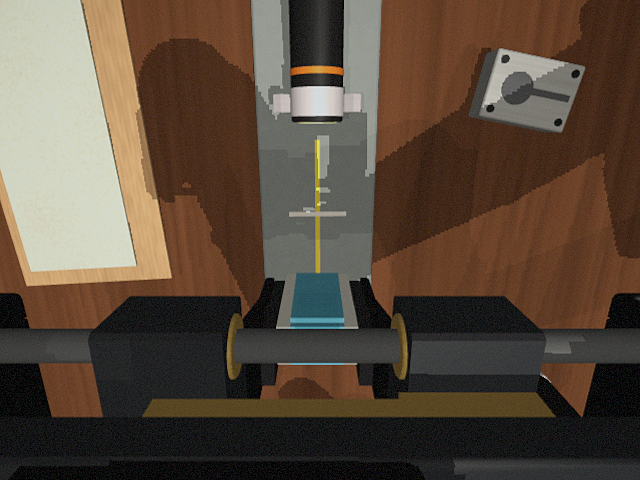

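Lamp still in place and the cell upright in the fingers. Descending to the working height.

Request:
carry_out --steps '[[[-0.0008, -0.0025, -0.03, -0.003, -0.0027, 0], [-0.0008, -0.0025, -0.065, -0.003, -0.0027, 0], [-0.0008, -0.0025, -0.1, -0.003, -0.0027, 0], [-0.0008, -0.0025, -0.125, -0.003, -0.0027, 0], [-0.0008, -0.0025, -0.131, -0.003, -0.0027, 0]]]'

```text
t: 15.0
position: [0.631, 0.0807, 0.0389]
tcp_rot: [-0.498, 0.503, 0.501, 0.498]
contact_force: [-0.6, 1.2, -1.1]
opening: 0.03
```

Request:
carry_out --steps '[[[0, 0, 0, 0, 0, 0], [0, 0, 0, 0, 0, 0]]]'

```text
t: 15.2
position: [0.6315, 0.08, 0.0402]
tcp_rot: [-0.498, 0.503, 0.5, 0.499]
contact_force: [0.4, 0.2, 0.4]
opening: 0.0301
```

```bash
python3 - <<'E'
from h import *
s=state()
for n in("wrist","side","top"):
  im=robot.get_image(n);cv2.imwrite(f"pics/{n}13.png",im[:,:,::-1])
crop(cv2.imread("pics/side13.png"),260,170,390,290,6,"pics/s13.png")
crop(cv2.imread("pics/top13.png"),230,170,400,245,4,"pics/t13.png")
c=robot.get_calibration("wrist");print(np.array(c["pose"]),s["position"])
E
```

```text
t 15.2 p [0.6315 0.08   0.0402] q [ 0.3796  0.5789 -0.1687 -0.0006 -0.8303 -0.3823] F [0.3601 0.2147 0.3575] op 0.030115785932474347
[[-0.0067 -1.      0.0031]
 [-0.0022  0.0032  1.    ]
 [-1.      0.0067 -0.0022]]
[[-1.      0.0047 -0.0038  0.6338]
 [ 0.0034  0.9572  0.2894  0.001 ]
 [ 0.005   0.2894 -0.9572  0.2025]
 [ 0.      0.      0.      1.    ]] [0.6315 0.08   0.0402]
```

View pics/s13.png

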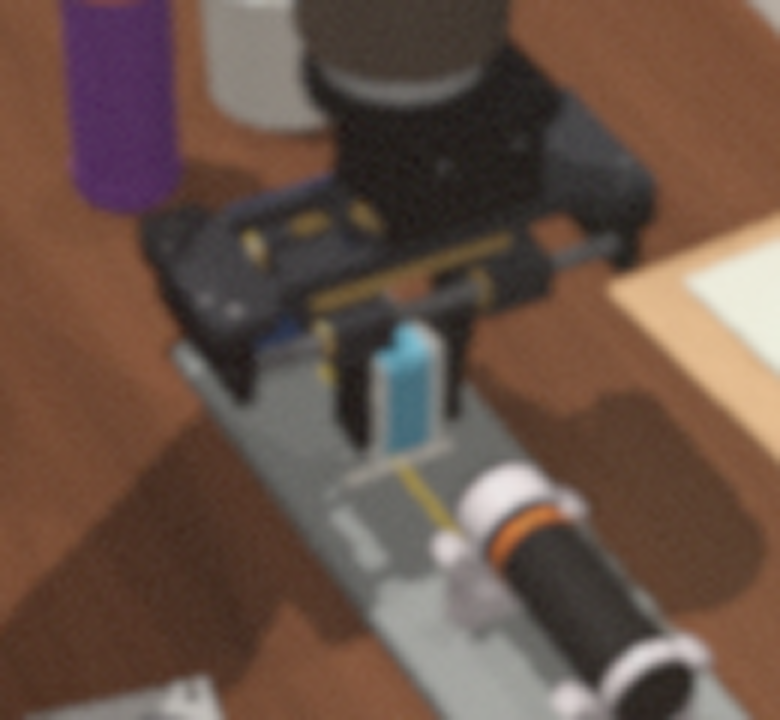

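View pics/wrist13.png

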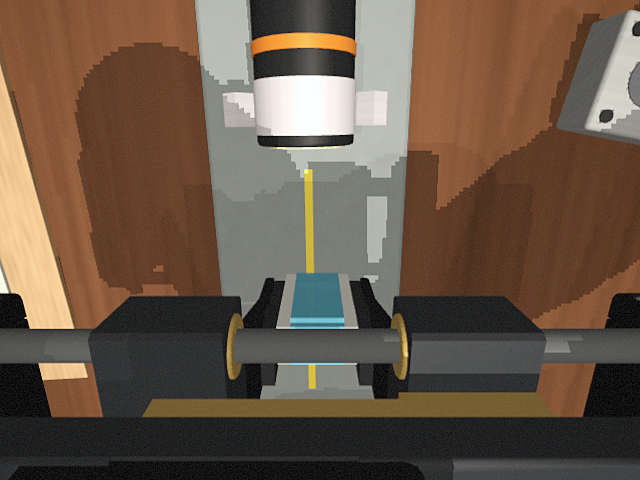

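View pics/t13.png

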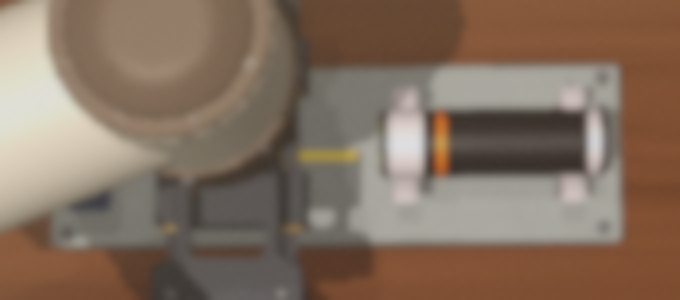

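The arm came out 4–5 mm short of the target; the yellow line appears at col 310 against the cell's centre at 316, which agrees. Correcting.

Request:
carry_out --steps '[[[0.002, 0.003, 0.001, 0.001, -0.003, 0.002], [0.004, 0.0055, 0.0018, 0.002, -0.006, 0.004], [0.004, 0.0055, 0.0018, 0.002, -0.006, 0.004], [0.004, 0.0055, 0.0018, 0.002, -0.006, 0.004]]]'

```text
t: 15.75
position: [0.6361, 0.0866, 0.0427]
tcp_rot: [0.501, -0.499, -0.5, -0.5]
contact_force: [-0.1, 0.1, -1.4]
opening: 0.0295
```

```bash
python3 - <<'E'
from h import *
s=state()
for n in("wrist","side"):
  im=robot.get_image(n);cv2.imwrite(f"pics/{n}14.png",im[:,:,::-1])
print(robot.read_state()["position"])
crop(cv2.imread("pics/side14.png"),300,200,370,260,10,"pics/s14.png")
c=robot.get_calibration("wrist");print(np.array(c["pose"]))
E
```

```text
t 15.75 p [0.6361 0.0866 0.0427] q [ 0.3868  0.5798 -0.1588 -0.0002 -0.8307 -0.3847] F [-0.0968  0.1273 -1.3626] op 0.029537397138224435
[[ 0.0013 -1.     -0.0019]
 [ 0.0007 -0.0019  1.    ]
 [-1.     -0.0013  0.0007]]
[0.6359 0.0864 0.0424]
[[-1.     -0.0008  0.0004  0.6371]
 [-0.0007  0.9567  0.2912  0.0063]
 [-0.0007  0.2912 -0.9567  0.204 ]
 [ 0.      0.      0.      1.    ]]
```

View pics/s14.png

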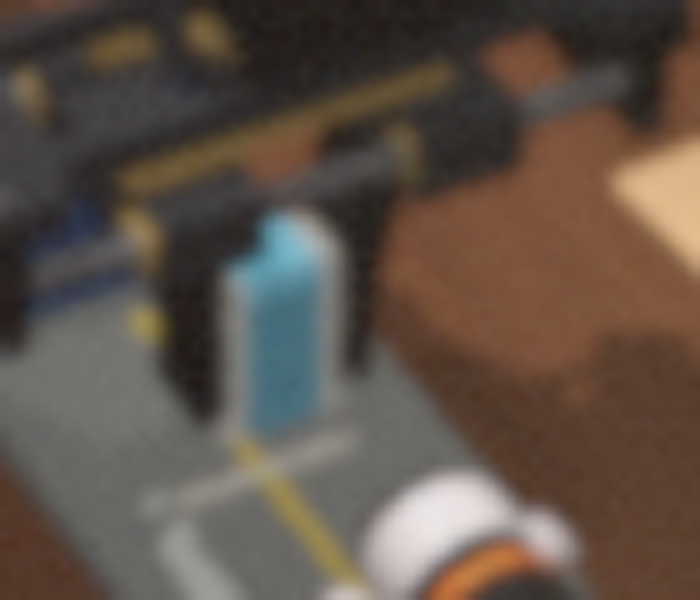

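View pics/wrist14.png

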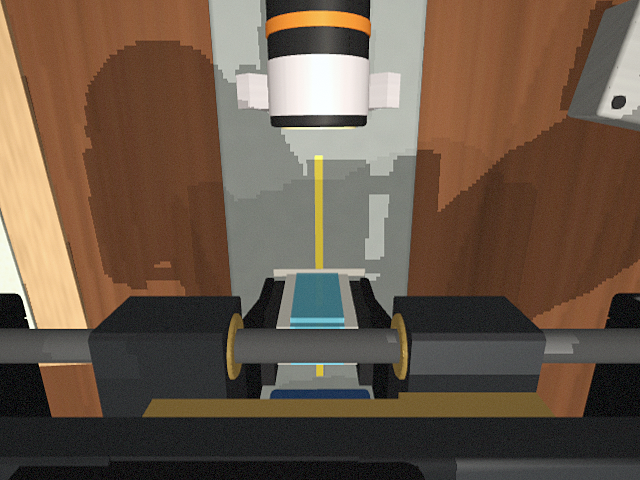

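```bash
python3 - <<'E'
from h import *
crop(cv2.imread("pics/wrist14.png"),260,255,380,385,5,"pics/w14c.png")
E
```

View pics/w14c.png

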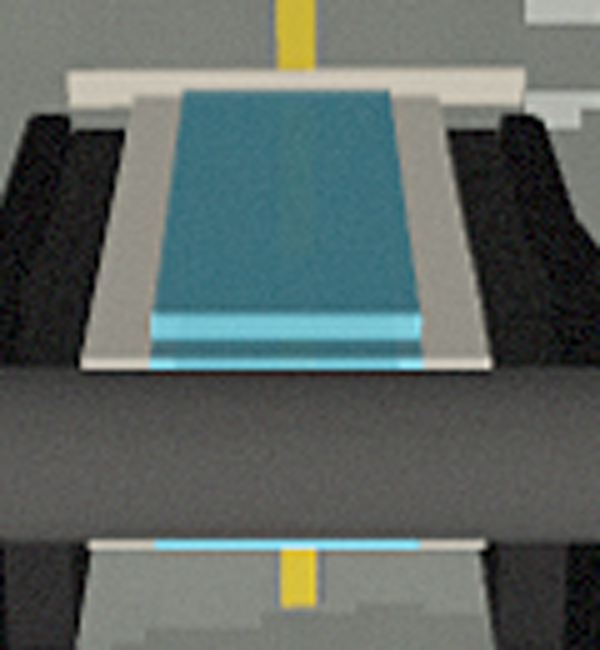

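```bash
python3 - <<'E'
from h import *
c=robot.get_calibration("wrist")
f=lambda u,v,z:plane("wrist",260+u/5,255+v/5,z,c)
a=f(287,361,.0825);b=f(287,547,.0825);print("top front/back",a,b,"mid",(a+b)/2)
print("bottom front",f(287.5,97,.0325)+[0,.008,0])
print("cross",f(295,88,.012)," line back",f(298,580,.012))
print("lens end bottom..",plane("wrist",319,128,.045,c))
# side view check
for nm,u,v,z in(("bottom front corners L",225,430,.0325),("R",335,400,.0325)):pass
P=plane("side",300+283/10,200+425/10,.0325);print("side bottom window edge mid",P)
print("side cross",plane("side",300+257/10,200+470/10,.012), "top cross .634,.084")
print(proj("side",[.635,.0755,.0325+.003]),proj("side",[.635,.0855,.012]))
print(robot.read_state()["position"])
E
```

```text
top front/back [0.6368 0.0776 0.0825] [0.6368 0.0933 0.0825] mid [0.6368 0.0855 0.0825]
bottom front [0.6367 0.0857 0.0325]
cross [0.6359 0.0851 0.012 ]  line back [0.6354 0.1485 0.012 ]
lens end bottom.. [0.6362 0.0084 0.045 ]
side bottom window edge mid [0.6402 0.0797 0.0325]
side cross [0.6374 0.0877 0.012 ] top cross .634,.084
[327.2412 243.29  ] [325.2586 247.8617]
[0.6359 0.0864 0.0424]
```

In one wrist view the cell's middle is at (0.6368, 0.0855) and the cross at (0.6359, 0.0851), so they agree within 1 mm. The middle's height is TCP + 15 mm, about 57 mm. I'll do a last steadiness check and hand in.

Request:
carry_out --steps '[[[-0.0005, 0, 0, 0, 0, 0], [-0.0005, 0, 0, 0, 0, 0], [-0.0005, 0, 0, 0, 0, 0]]]'

```text
t: 16.15
position: [0.6354, 0.0863, 0.0424]
tcp_rot: [0.5, -0.499, -0.5, -0.5]
contact_force: [0.6, 0.2, -0.8]
opening: 0.0297
```

```bash
python3 - <<'E'
from h import *
s=state();print(s["qvel"])
im=robot.get_image("side");cv2.imwrite("pics/side15.png",im[:,:,::-1])
E
```

```text
t 16.15 p [0.6354 0.0863 0.0424] q [ 0.3868  0.5795 -0.1606 -0.0002 -0.83   -0.385 ] F [ 0.6178  0.1935 -0.8495] op 0.029673427316412263
[[ 0.0006 -1.     -0.0017]
 [ 0.0004 -0.0017  1.    ]
 [-1.     -0.0006  0.0004]]
[-0.0007 -0.0008  0.0007 -0.0002  0.0004 -0.0007]
```

View pics/side15.png

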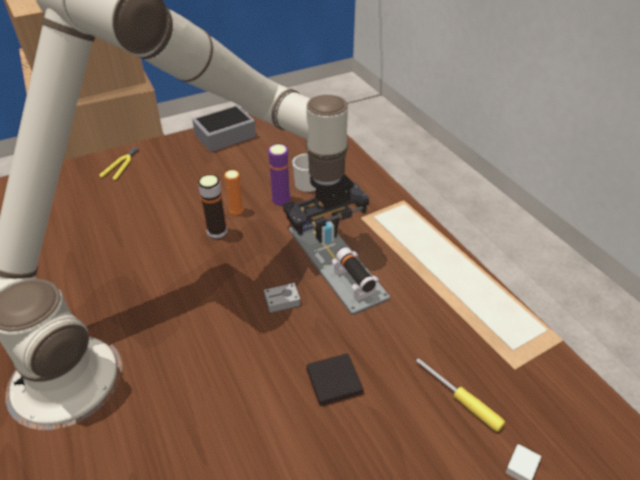

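The side view shows the lamp in the saddles at (357,270), the cell held above the cross at (327,232), and the tub, mould insert, screwdriver and other tubes where they were.

```bash
python3 -c "
from workcell import robot
print(robot.finish_job())"
```

```text
the job is handed in; nothing more can be done
None
```

I laid the small black lamp in the two saddles, lens towards the meter, and let go of it. I then gripped the cell by its frosted faces and am holding it upright above the white cross. The job was handed in at about 16 s, well under the 58 s limit.

**Last checks:**
- **Cell position:** in the wrist view, the cell's middle and the cross agreed within about 1 mm in x and y. The cell's height works out at about 57 mm.
- **Cell angle and grip:** it was square to the light within about 0.2°. The grip opening was 29.7 mm and the arm was still.
- **Lamp:** it lies seated in both saddles, about 2–3 mm towards −y of the ideal middle.
- **Bystanders:** the last picture showed the tub, mould insert, screwdriver and other tubes where they were.

**Disagreements:**
- **Cameras:** the top and wrist cameras differed by about 5 mm on the cell and bench. I leaned on the top view and on where the lamp seated, then centred the cell from close wrist views.
- **Side view:** it put the cell about 2 mm further towards +y than the wrist view did. I left that uncorrected.

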